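# Fit the charged pack in the megaphone and test its talk trigger

## Task

Get the megaphone ready for the sports field: take the battery pack from the charger with the green lamp and lower it squarely into the megaphone's open battery tray, keeping hold of it until it lies flat (do not drop it in), then swing the battery cover fully shut. Then test it: squeeze the red talk trigger all the way against the pistol grip, hold it for about a second, and let it spring back. Leave the pack on the red-lamp charger, the microphone and the mug where they are.

Things in the scene. Friction and masses are not known exactly. Their poses are not given: they have to be found in the camera images.
- pack_green_mid (a point): Centre of the charged battery pack: a loose black block with yellow label, 44 mm (its x) by 70 mm (its y) by 28 mm high (z), 0.16 kg, lying flat on the grey charger with GREEN lamp bars beside its long sides. Charger top: flat, 86 (x) by 100 mm (y), 26 mm above the desk, end stops 4 mm high at the pack's short ends, long sides free. It fits the megaphone either way round.
- pack_red_mid (a point): Centre of an identical pack on an identical charger with RED lamp bars (not charged): leave it alone. The two chargers stand 13 to 24 cm apart, swap places from run to run, and are fixed to the desk.
- megaphone: White megaphone with a red band, 370 mm long, fixed in a desk bracket, rolled so that its black pistol grip and open battery tray face up and towards the robot. Origin on its long axis, at the grip. Axes: y along it to the bell; z along the grip to its free end, square out of the tray floor, leaning 28 deg from vertical to the robot; x across (+x side higher). Bell 210 mm wide.
- tray (a point): Middle of the tray's flat black floor, megaphone axes. The pack must lie flat here, long side along y. Pocket: 50 mm in x between side ledges 4 mm high; 76 mm in y, from a rear ledge 4 mm high to the amplifier body (wall 30 mm high, +y end). So fingers can hold the pack by its long sides while setting it down, their tips 6 mm or more above its underside. Floor 84 mm wide in x.
- cover_hinge (a point): Middle of the battery cover's hinge, which runs along x; megaphone axes. It lies 54 mm to -y of the tray's middle and 2 mm above its floor. Shut, the white cover is a cap 78 mm wide in x; from this point it then spans y +4 to +86 mm, outer face at z +32 mm, side skirts down to z 0. It shuts over a pack that lies flat.
- cover (a joint): Angle of the battery cover, rad: 0 shut (top parallel to the tray floor), growing as its free end swings up and over to the rear (-y). Starts wide open, leaning back, 1.9 to 2.3 (stop 2.4). Light hinge friction, about 0.03 N m: it stays where it is left.
- grip (a point): On the middle line of the fixed black pistol grip, 58 mm out from the amplifier body and 30 mm short of the grip's free end; megaphone axes. The grip is 30 mm in x and spans y -17 to +17 mm.
- trigger (a joint): Angle of the red sprung talk trigger on the bell side (+y) of the grip, rad: 0 released, 0.22 squeezed to its stop. Lever 20 mm wide, 64 long, 8 thick, hinged near the body at y +23, z -50 mm from point grip. Level with point grip its outer face is at y +39 mm released, +28 mm squeezed: grip and trigger measure 56 mm, squeezed 45 mm. Takes 2.5 N at first, 9 N at full; springs back.
- mic: Black handheld microphone lying loose on the desk, 206 mm long, 52 mm across its ring; leave it alone. Origin near its middle, at desk level.
- mug: Blue ceramic mug, 76 mm across, 90 mm high, standing loose on the desk; leave it alone. Origin at the centre of its underside.
Things that resemble listed ones, but are neither listed nor needed, are in the scene too. What is shaped like the part that bears pack_green_mid but pink or purple is not meant.

How it is judged:
By the outcome, as a careful person would: the job done as asked, in the order asked, and still so for the second after the job is handed in, with the robot touching nothing.
It also fails if it takes over 64 s, if anything falls off the work surface, if the arm or the gripper's body presses on something with over 40 N, if the wrist force passes 120 N, or if a joint passes its speed limit or range.

## Robot

A 6-joint arm with a two-finger parallel gripper is mounted at the origin on the work surface. World frame = base frame: x ahead of the robot, y to its left, z up, the work surface at z = 0. Lengths are in m, angles in degrees, forces in N, time in s.
With the tool pointing down it reaches from about 0.375 to 0.825 m from the base axis. Payload 5.5 kg.
Tool frame: the origin (TCP) lies at the very end of the fingers, on their centre line; the grasp point (between the pads) lies 19 mm behind it (env.grip_point_offset is the distance from the TCP to the grasp point, in m); z points along the fingers, y is the direction in which the jaws open and shut (so a half turn about z gives the same grasp; the last joint's range is limited). The gripper opens to 85 mm and grips with 20 to 120 N. Pads are 22 mm wide; open, the fingers measure 114 mm over their backs; the gripper's body (76 mm by 85 mm) begins 54 mm behind the grasp point. The pads swing forward as they close: fully open they stand 13 mm farther back than shut.
Start: joints at [-70.474, 17.962, -2.699, 69.339, 0, 90], TCP at [0.201, -0.565, 0.231] pointing down, gripper open.
Joint ranges: [-152.73, 152.73], [-39.44, 99.34], [-58.76, 71.6], [-118.89, 123.64], [-81.53, 83.1], [-180, 180]. Speed limits (degrees/s): [136.94, 136.94, 172.46, 180, 180, 180].

## Interface

Orientations are given as a 3x3 rotation matrix whose columns are the frame's x, y, z axes.
In Python, from cell import read_state, cams, env gives the robot as it stands. The module is installed in compiled form; this text tells all that it offers.
- The arm moves only by the tool arm_command, never from a script. Its argument "plan" is a list of rows, each a list of 7 numbers: the turn, a rotation vector about the tool's x, y, z as a fraction of full scale, then the shift along the tool's x, y, z as a fraction of full scale, then the gripper command: -1 is shut, 1 is fully open, values between are in proportion. In form: [[rx, ry, rz, tx, ty, tz, grip], ...]. A call has exactly 10 rows; each row is the pose to reach, as a shift and turn from the pose commanded when the call began, along the tool's axes at that moment; what a row does not reach only later rows make up. Full scale, the value 1, is 0.4 m for a shift and 2 rad for a turn. A row lasts 1/8 s, in which the tool goes at most 62.5 mm and 10.7 degrees, less where a joint would pass 70% of its speed; a pose out of reach is approached as far as the arm can. A call with a number of a shift or a turn outside -1 to 1 is refused whole. A call with a gripper value outside its range is refused whole. The fingers move at their own pace and stop on an object; "newtons" is the grip in N (left out, the last holds). Time passes only in rows, so rows that repeat a pose let the fingers close, or fill a call up. It gives the time, the measured TCP pose, the force and the opening at its end, in the units of the state.
- read_state(): the state, without advancing time (a new reading comes with each control period).
- cams.camera(name): name is "scene" or "top"; returns the picture (400x640x3 uint8, blue, green, red); there is no depth.
- cams.camera_model(name): a dict with "fov_y" (degrees; the focal length in pixels is half the picture's height over the tangent of half this angle, whatever the lens; pixels are square), "cx", "cy" (the principal point, pixels), "R" (3x3) and "t" (3): a world point X has camera coordinates R X + t. Camera axes: x right, y down, z forward; pixel columns grow to the right and rows downward; lengths in m; the calibration is good to about 2 mm. A picture is of the moment at which its call begins. camera_model takes no time and is no camera call.
- env.sign_off(): hands the job in, once; it reports no verdict.
The state is a dict: "time": time; "q": joint angles; "joint_vel": joint speeds; "tau": joint torques, N m; "ee_pos": TCP position; "tool_rot": TCP orientation; "ft_force": force on the tool from outside, world axes, zero at the start; "moment": the same for the moment, N m; "opening": finger opening in m.
Only numpy, scipy, OpenCV 4.12 (cv2) and the standard library are available. Lean on these libraries where they do the work, as an engineer would, in place of code of your own. Each camera call takes 0.05 s, during which the arm holds its last target.

## Working session

There is one attempt and no reset: what is moved stays moved. The work goes in short steps, Python scripts to look and compute and a tool call to move; the robot and the scene stay as the last step left them, time stands still between calls to the robot, and variables do not carry over. Pictures are saved under pics/ and viewed, and the job is handed in when it is done.

Besides the shell and the picture viewer there is one more tool, called after "Request:" in YAML: its name, and indented under it one key for each argument. arm_command: Moves the arm, as the interface text tells. Its arguments: {"type":"object","properties":{"plan":{"type":"array","items":{"type":"array","items":{"type":"number","minimum":-1,"maximum":1}}},"newtons":{"type":"number"}},"required":["plan"]}

```bash
mkdir -p pics; python3 - <<'E'
from cell import read_state,cams,env
import cv2,numpy as np
np.set_printoptions(precision=4,suppress=True)
print(read_state())
for n in("scene","top"):
    cv2.imwrite(f"pics/{n}0.png",cams.camera(n)); print(n,cams.camera_model(n))
print(env.grip_point_offset)
E
```

```text
{'time': 0.0, 'q': array([-70.4748,  18.0057,  -2.753 ,  69.3395,   0.0009,  90.0014]), 'joint_vel': array([-0.0926, -0.0179, -0.0976, -0.0809, -0.1191,  0.0224]), 'tau': array([  0.0008, -53.9591,  33.9747,   0.0193,   0.0001,  -0.    ]), 'ee_pos': array([ 0.2003, -0.565 ,  0.2304]), 'tool_rot': array([[ 0.9425,  0.3342, -0.0006],
       [ 0.3342, -0.9425,  0.0016],
       [ 0.    , -0.0017, -1.    ]]), 'ft_force': array([-0.784 ,  0.2662, -0.4642]), 'moment': array([-0.0234, -0.0023,  0.0547]), 'opening': 0.0854151603497496}
scene {'fov_y': 52.826325908060234, 'cx': 322.77996202234544, 'cy': 208.58335015503604, 'R': array([[-0.8469,  0.5316,  0.0155],
       [ 0.3884,  0.6382, -0.6647],
       [-0.3632, -0.5569, -0.747 ]]), 't': array([ 0.5231, -0.0199,  1.0943])}
top {'fov_y': 46.94719385675713, 'cx': 316.1243351808369, 'cy': 193.58395585687046, 'R': array([[-0.0319, -0.9995,  0.0048],
       [-0.9775,  0.0302, -0.2086],
       [ 0.2083, -0.0114, -0.978 ]]), 't': array([-0.1312,  0.5569,  1.1745])}
0.0187
```

View pics/scene0.png

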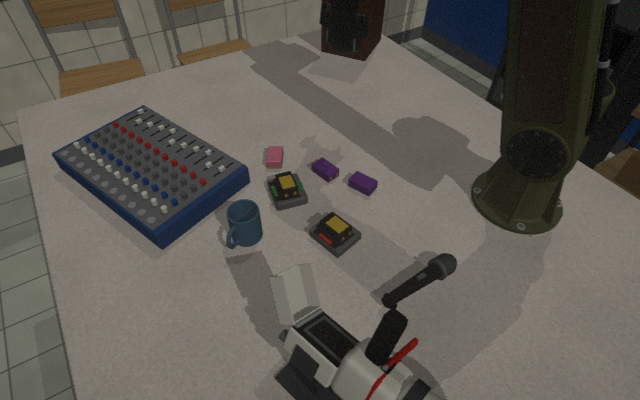

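View pics/top0.png

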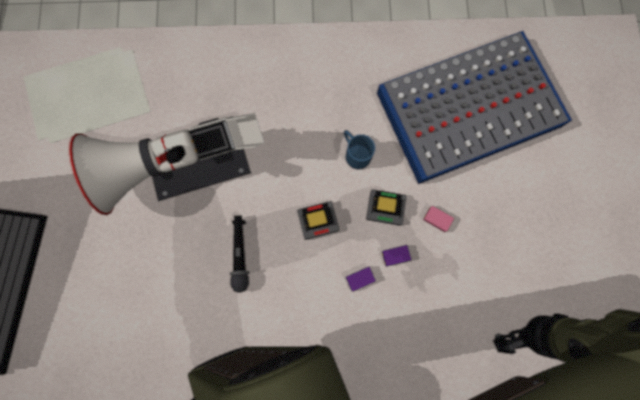

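```bash
cat > h.py <<'E'
import numpy as np,cv2
from cell import read_state,cams,env
from scipy.spatial.transform import Rotation as Ro
np.set_printoptions(precision=4,suppress=True)
M={n:cams.camera_model(n) for n in("scene","top")}
def ray(n,p):
    m=M[n];f=200/np.tan(np.radians(m["fov_y"]/2))
    d=m["R"].T@np.array([(p[0]-m["cx"])/f,(p[1]-m["cy"])/f,1]);return -m["R"].T@m["t"],d/np.linalg.norm(d)
def plane(n,p,z):
    o,d=ray(n,p);return o+d*(z-o[2])/d[2]
def tri(ps,pt):
    a,u=ray("scene",ps);b,v=ray("top",pt)
    s=np.linalg.lstsq(np.c_[u,-v],b-a,rcond=None)[0]
    P,Q=a+u*s[0],b+v*s[1];return (P+Q)/2,np.linalg.norm(P-Q)
def proj(n,X):
    m=M[n];f=200/np.tan(np.radians(m["fov_y"]/2));c=m["R"]@np.asarray(X)+m["t"]
    return np.array([m["cx"]+f*c[0]/c[2],m["cy"]+f*c[1]/c[2]])
def crop(img,x0,y0,w,h,k,name):
    c=cv2.resize(img[y0:y0+h,x0:x0+w],None,fx=k,fy=k,interpolation=cv2.INTER_CUBIC);cv2.imwrite(name,c)
E
python3 - <<'E'
from h import *
t=cv2.imread("pics/top0.png");s=cv2.imread("pics/scene0.png")
crop(t,130,100,140,110,5,"pics/t_meg.png")
crop(s,250,250,200,150,4,"pics/s_meg.png")
crop(t,290,180,130,70,6,"pics/t_ch.png")
crop(s,250,160,130,100,6,"pics/s_ch.png")
E
```

```text
(no output)
```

View pics/t_meg.png

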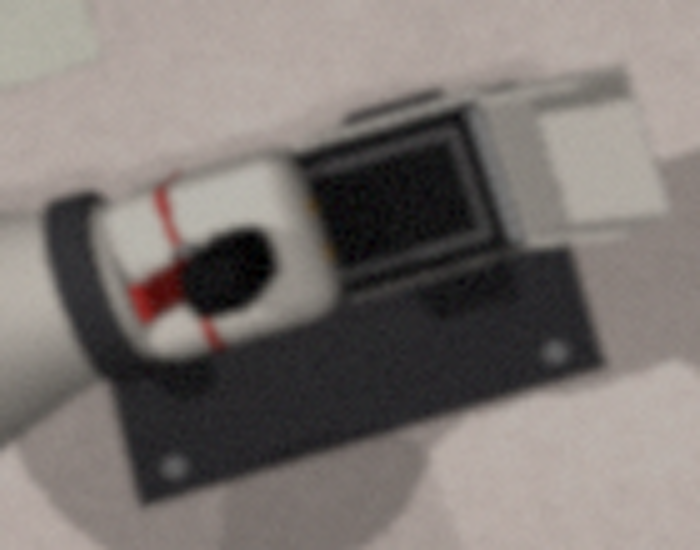

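View pics/s_meg.png

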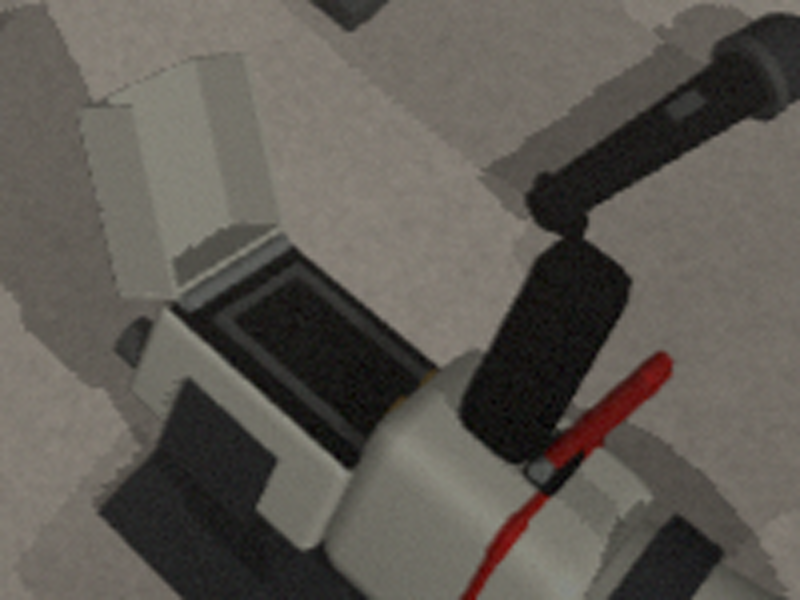

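View pics/t_ch.png

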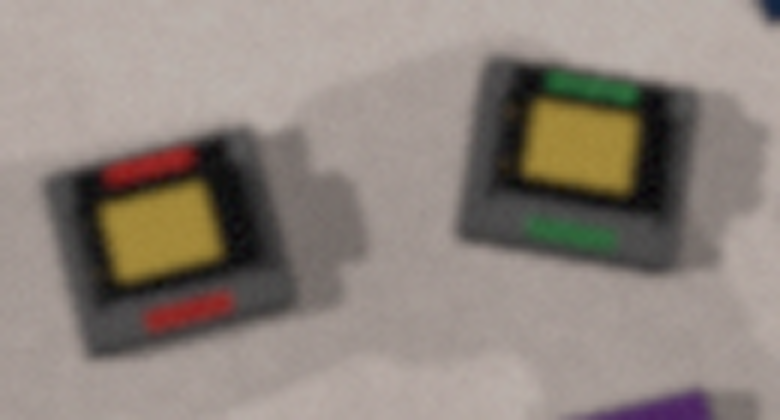

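View pics/s_ch.png

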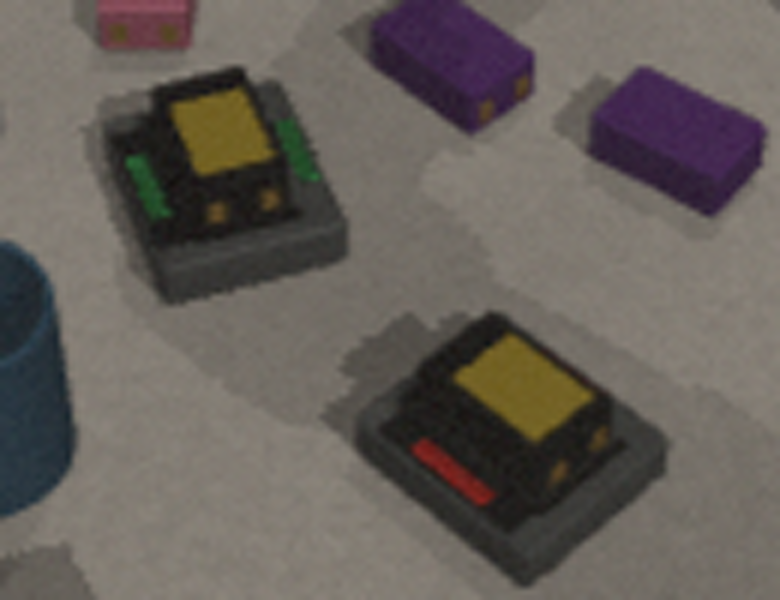

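```bash
python3 - <<'E'
from h import *
I={"top":cv2.imread("pics/top0.png"),"scene":cv2.imread("pics/scene0.png")}
def comps(n,lo,hi,mina=8):
    hsv=cv2.cvtColor(I[n],cv2.COLOR_BGR2HSV);m=cv2.inRange(hsv,np.array(lo),np.array(hi))
    k,l,st,c=cv2.connectedComponentsWithStats(m)
    return [(c[i],st[i,4],(l==i).astype(np.uint8)) for i in range(1,k) if st[i,4]>=mina]
Y={n:comps(n,(18,110,70),(32,255,255),40) for n in I}
G={n:comps(n,(50,80,40),(85,255,255)) for n in I}
for n in I:
    print(n,"Y",[(c,a) for c,a,_ in Y[n]],"G",[(c,a) for c,a,_ in G[n]])
import itertools
for a in Y["scene"]:
    for b in Y["top"]:
        print("yellow",tri(a[0],b[0]))
for a in G["scene"]:
    for b in G["top"]: print("green",tri(a[0],b[0]))
z=0.054
for n in I:
    for c,a,m in Y[n]:
        ct=max(cv2.findContours(m,0,cv2.CHAIN_APPROX_NONE)[0],key=cv2.contourArea)[:,0]
        P=np.array([plane(n,p,z)[:2] for p in ct],dtype=np.float32)
        r=cv2.minAreaRect(P*1000); print(n,plane(n,c,z),r)
    for c,a,m in G[n]: print(n,"green@.028",plane(n,c,0.028))
E
```

```text
top Y [(array([386.4508, 203.8561]), np.int32(264)), (array([316.3097, 218.1231]), np.int32(268))] G [(array([388.0333, 194.3833]), np.int32(60)), (array([384.7391, 218.5435]), np.int32(46))]
scene Y [(array([66.1875,  5.3281]), np.int32(64)), (array([79.102 ,  6.4286]), np.int32(49)), (array([66.8655, 17.1871]), np.int32(171)), (array([100.4545,  83.9545]), np.int32(44)), (array([286.5247, 181.5556]), np.int32(162)), (array([336.788, 224.129]), np.int32(217))] G [(array([298.9118, 184.5294]), np.int32(34)), (array([274.2889, 190.7111]), np.int32(45))]
yellow (array([ 0.638 , -0.2797,  0.5345]), np.float64(0.4090643855641158))
yellow (array([ 0.6243, -0.1572,  0.5831]), np.float64(0.4376766036402214))
yellow (array([ 0.6313, -0.2848,  0.5279]), np.float64(0.3943663845030073))
yellow (array([ 0.6188, -0.1617,  0.5775]), np.float64(0.42585003223589174))
yellow (array([ 0.6419, -0.2815,  0.5199]), np.float64(0.4113957382763843))
yellow (array([ 0.6273, -0.1564,  0.5722]), np.float64(0.440015542299532))
yellow (array([ 0.65  , -0.3074,  0.4035]), np.float64(0.3865236891770089))
yellow (a
[... 1203 characters left out ...]
20141601562, -1741.078125), (194.2884979248047, 32.160560607910156), 79.34760284423828)
scene [ 0.832  -1.6725  0.054 ] ((830.817138671875, -1685.2041015625), (154.35012817382812, 186.74363708496094), 67.42755126953125)
scene [ 0.8268 -1.0703  0.054 ] ((833.3602294921875, -1071.6455078125), (47.06007766723633, 51.0765266418457), 19.820661544799805)
scene [ 0.5181 -0.3388  0.054 ] ((518.180908203125, -339.224609375), (45.55744934082031, 33.80773162841797), 79.00784301757812)
scene [ 0.4852 -0.1497  0.054 ] ((485.18939208984375, -150.17501831054688), (34.15757369995117, 46.16497039794922), 12.883959770202637)
scene green@.028 [ 0.4835 -0.3354  0.028 ]
scene green@.028 [ 0.5509 -0.3491  0.028 ]
```

```bash
python3 - <<'E'
from h import *
t=cv2.imread("pics/top0.png");s=cv2.imread("pics/scene0.png")
g=lambda im:(255*(im/255.)**0.6).clip(0,255).astype(np.uint8)
def cg(im,x0,y0,w,h,k,name):
    c=cv2.resize(g(im)[y0:y0+h,x0:x0+w],None,fx=k,fy=k,interpolation=cv2.INTER_CUBIC)
    for x in range(0,w,10):cv2.putText(c,str(x0+x),(x*k,8),0,.3,(0,255,255),1);cv2.line(c,(x*k,10),(x*k,14),(0,255,255),1)
    for y in range(0,h,10):cv2.putText(c,str(y0+y),(0,y*k+4),0,.3,(0,255,255),1)
    cv2.imwrite(name,c)
cg(t,180,110,90,60,8,"pics/t_tray.png")
cg(s,265,300,100,75,8,"pics/s_tray.png")
cg(s,262,165,60,50,12,"pics/s_pk.png")
E
```

```text
(no output)
```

View pics/t_tray.png

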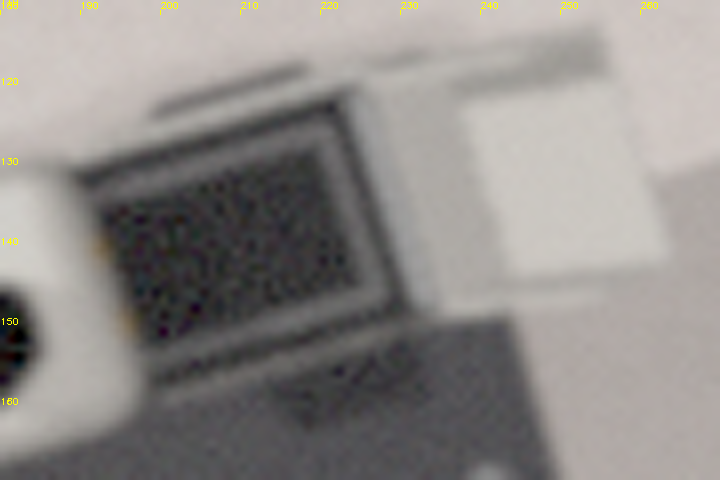

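View pics/s_tray.png

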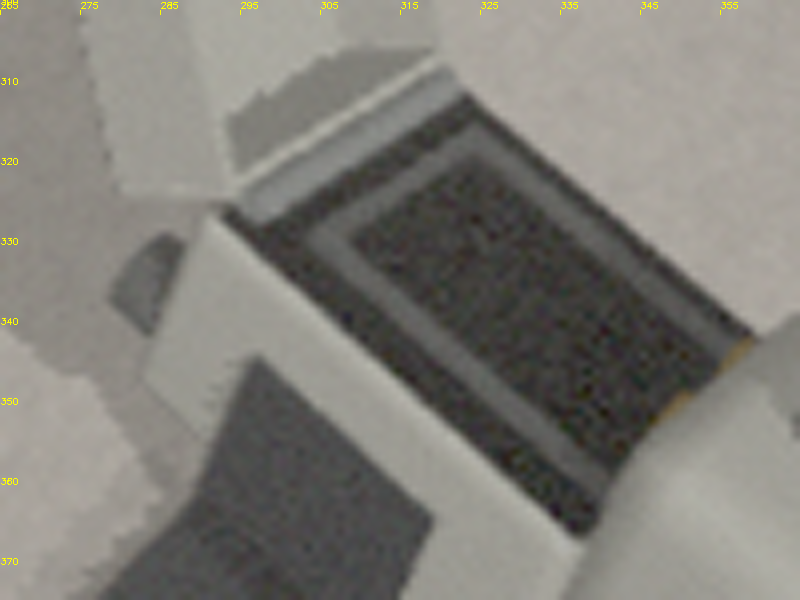

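View pics/s_pk.png

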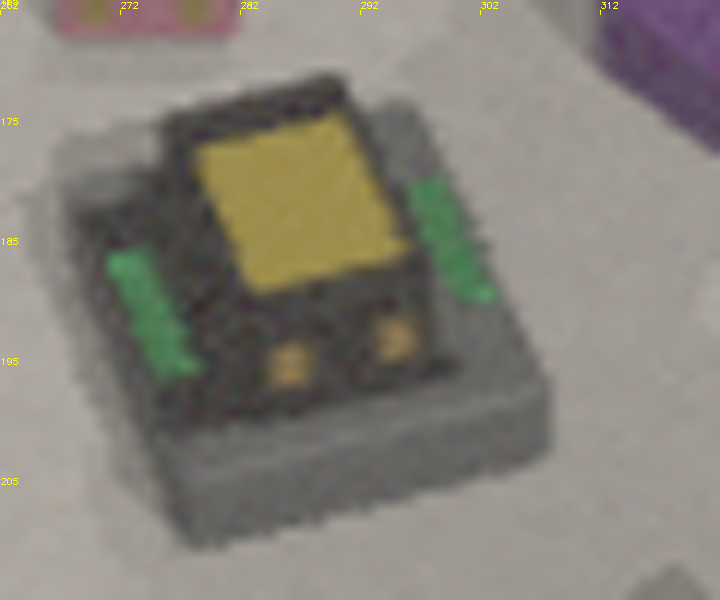

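```bash
python3 - <<'E'
from h import *
for n in M: print(n,"cam",-M[n]["R"].T@M[n]["t"])
pts={"floor_rear-x":((323.1,311.9),(231.3,149.4)),
"ledgeout-x":((323.8,315.3),(230,147.5)),"ledgeout+x":((303.1,329),(221.9,125.3)),
"ledgein-x":((323.8,319.4),(225.3,145.6)),"ledgein+x":((308.8,329.6),(219.8,128.8)),
"floor_rear+x":((296.3,328.5),(222.5,121.5)),
"amp-x":((359.4,341.3),(199.4,158.1)),"amp+x":((338.8,366.9),(190.6,132.5))}
for k,(a,b) in pts.items(): print(k,*tri(a,b))
for p in((276,175.3),(289.6,171)): print(plane("scene",p,.055))
E
```

```text
scene cam [0.8482 0.3441 0.796 ]
top cam [ 0.2955 -0.1346  1.2655]
floor_rear-x [0.6582 0.064  0.1393] 0.002680016373519669
ledgeout-x [0.6619 0.0687 0.1393] 0.0012474389343213868
ledgeout+x [0.7118 0.0839 0.1681] 0.00025454823378380764
ledgein-x [0.6666 0.0786 0.1448] 0.001708740099053441
ledgein+x [0.7037 0.0892 0.1661] 0.00045832092906029985
floor_rear+x [0.721  0.0805 0.1733] 0.0026204763514261105
amp-x [0.6362 0.1435 0.1437] 0.002794258571392524
amp+x [0.6959 0.1642 0.1635] 0.0029570543444053647
[ 0.531 -0.373  0.055]
[ 0.4922 -0.3689  0.055 ]
```

```bash
cat > fit.py <<'E'
from h import *
from scipy.optimize import least_squares
c,s=np.cos(np.radians(28)),np.sin(np.radians(28))
def axes(th):
    y=np.array([-np.sin(th),np.cos(th),0]);h=np.array([-np.cos(th),-np.sin(th),0])
    z=c*np.array([0,0,1])+s*h;return np.c_[np.cross(y,z),y,z]
obs=[("top",(219.8,128.8),(25,-38,2)),("top",(225.3,145.6),(-25,-38,2)),
("scene",(308.8,329.6),(25,-38,2)),("scene",(323.8,319.4),(-25,-38,2)),
("top",(222.5,121.5),(42,None,0)),("top",(231.3,149.4),(-42,None,0)),
("scene",(296.3,328.5),(42,None,0)),("scene",(323.1,311.9),(-42,None,0)),
("top",(190.6,132.5),(42,38,0)),("top",(199.4,158.1),(-42,38,0))]
def res(p,full=False):
    R=axes(p[3]);o=[]
    for n,px,m in obs:
        m=np.array([m[0],p[4]*1000 if m[1] is None else m[1],m[2]])/1000
        o.append(proj(n,p[:3]+R@m)-px)
    return np.ravel(o)
if __name__=="__main__":
    r=least_squares(res,[.67,.12,.155,.28,-.05],loss="soft_l1")
    print(r.x[:3],np.degrees(r.x[3]),r.x[4]);print(r.fun.reshape(-1,2))
    # yaw from base plate
    for a,b in(((159,200),(250,172.4)),):
        v=plane("top",b,.01)-plane("top",a,.01);print("plate yaw",np.degrees(np.arctan2(v[0],-v[1])), v)
    R=axes(r.x[3]);T=r.x[:3];print(R)
    for nm,m in dict(hinge=(0,-54,2),b1=(39,-54,2),b2=(-39,-54,2),grip=(0,0,0)).items():
        X=T+R@(np.array(m)/1000);print(nm,X,proj("top",X),proj("scene",X))
E
python3 fit.py
python3 - <<'E'
from h import *
t=cv2.imread("pics/top0.png");s=cv2.imread("pics/scene0.png")
g=lambda im:(255*(im/255.)**0.5).clip(0,255).astype(np.uint8)
def cg(im,x0,y0,w,h,k,name):
    c=cv2.resize(g(im)[y0:y0+h,x0:x0+w],None,fx=k,fy=k,interpolation=cv2.INTER_CUBIC)
    for x in range(0,w,10):cv2.putText(c,str(x0+x),(x*k,8),0,.3,(255,0,255),1);cv2.line(c,(x*k,10),(x*k,14),(255,0,255),1)
    for y in range(0,h,10):cv2.putText(c,str(y0+y),(0,y*k+4),0,.3,(255,0,255),1)
    cv2.imwrite(name,c)
cg(t,140,125,70,55,10,"pics/t_grip.png")
cg(s,355,300,80,80,7,"pics/s_grip.png")
cg(s,265,260,70,75,8,"pics/s_cov.png")
E
```

```text
[0.6755 0.12   0.1531] 15.719302288210475 -0.050173029175172024
[[ 0.0646 -1.0349]
 [ 0.9202  1.0724]
 [-1.142   0.6112]
 [ 1.4641 -0.9291]
 [-0.0897 -1.7268]
 [ 1.6675  2.0956]
 [-0.8511  2.0774]
 [ 2.2476 -0.5439]
 [-2.3527 -2.7272]
 [ 0.1544  3.3519]]
plate yaw 15.794646890994004 [ 0.0714 -0.2523  0.    ]
[[ 0.8499 -0.2709 -0.4519]
 [ 0.2392  0.9626 -0.1272]
 [ 0.4695  0.      0.8829]]
hinge [0.6892 0.0678 0.1549] [229.1741 135.4711] [309.8633 318.2492]
b1 [0.7223 0.0771 0.1732] [224.2327 120.5785] [295.3235 327.4531]
b2 [0.656  0.0584 0.1365] [234.0223 150.0826] [323.1571 309.8341]
grip [0.6755 0.12   0.1531] [208.5612 141.4625] [333.1586 339.585 ]
```

View pics/t_grip.png

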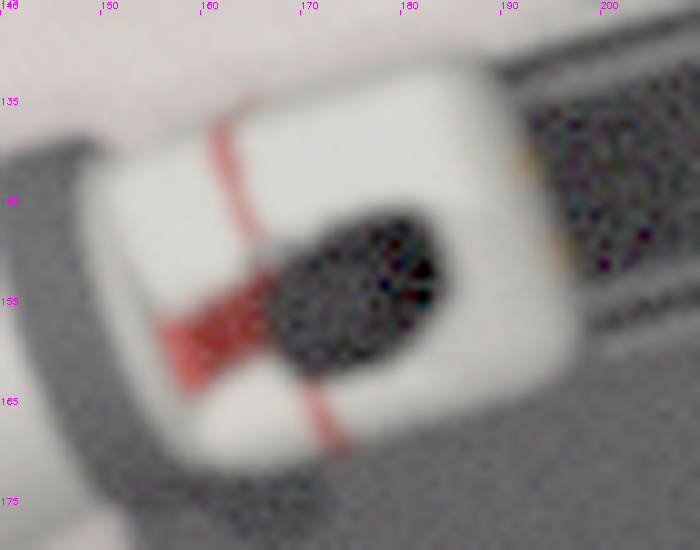

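View pics/s_grip.png

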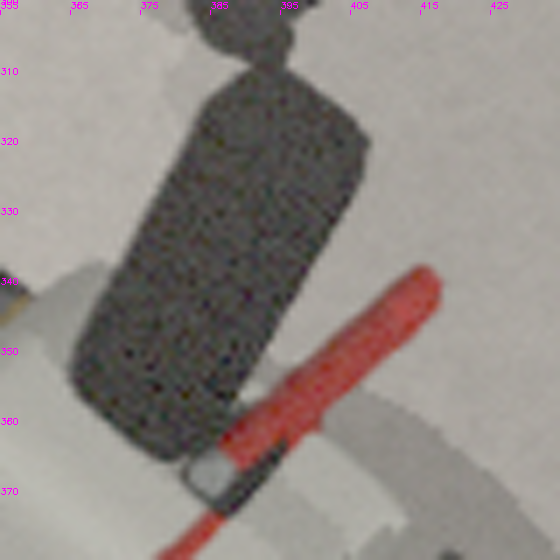

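View pics/s_cov.png

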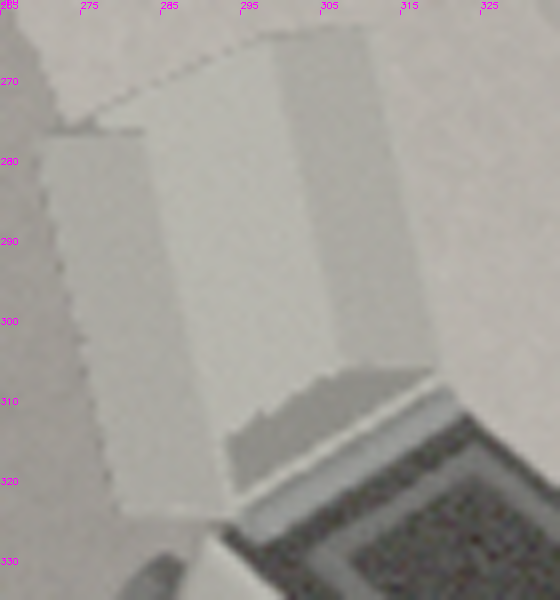

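```bash
python3 - <<'E'
from fit import *
r=least_squares(res,[.67,.12,.155,.28,-.05],loss="soft_l1")
T=r.x[:3];R=axes(np.radians(15.8))
H=T+R@[0,-.054,.002]
def mm(X):return R.T@(X-T)*1000
for k,(a,b) in {"cov-x":((310,263.5),(255.5,146.5)),"cov+x":((270,276.5),(255,113.5)),"covpanel-x":((298,265),(263,142)),"covpanel+x":((283,277),(257.5,121)),
 "griptop":((394,316),(174.5,154.5)),"trigtip":((414.5,340),(157.5,160)),"bandtop":((350,400),(166,149))}.items():
    X,e=tri(a,b);m=mm(X);d=m-[0,-54,2];print(k,X,e,"rel tray",m,"ang",np.arctan2(d[2],d[1]),np.hypot(d[1],d[2]))
E
```

```text
cov-x [ 0.645  -0.004   0.1959] 0.0010202035891151964 rel tray [ -35.6211 -111.0453   67.458 ] ang 2.287628815281901 86.82698613319072
cov+x [ 0.7221 -0.0055  0.2154] 0.0007954791986898703 rel tray [  38.6824 -133.4356   50.056 ] ang 2.5975279109397325 92.84072726211637
covpanel-x [ 0.6605 -0.0208  0.182 ] 0.0008766318003044629 rel tray [ -32.9986 -131.3857   50.2593] ang 2.5839855098299145 91.20034259497908
covpanel+x [ 0.704  -0.0062  0.2005] 0.010204187192571141 rel tray [  16.1883 -129.205    45.1295] ang 2.6208916721537547 86.69457521211982
griptop [0.6101 0.173  0.2591] 0.0013917157749023395 rel tray [  6.973   68.8319 116.3054] ang 0.7494579583475001 167.7897331156514
trigtip [0.6025 0.2143 0.2471] 0.0007521316776114698 rel tray [  4.8487 110.6092 103.8773] ang 0.5542035312042539 193.58506263424542
bandtop [0.6837 0.2213 0.1221] 0.04266462258693616 rel tray [ 16.7951  95.2456 -44.0381] ang -0.2992109156889703 156.18499011202445
```

```bash
cat > ov.py <<'E'
from fit import *
r=least_squares(res,[.67,.12,.155,.28,-.05],loss="soft_l1")
T=r.x[:3];R=axes(np.radians(15.8))
def ov(im,n,x0,y0,w,h,k,name,groups):
    g=(255*(im/255.)**0.5).clip(0,255).astype(np.uint8)
    c=cv2.resize(g[y0:y0+h,x0:x0+w],None,fx=k,fy=k,interpolation=cv2.INTER_CUBIC)
    for pts,col,closed in groups:
        P=np.array([(proj(n,T+R@(np.array(p)/1000))-[x0,y0]+.5)*k for p in pts]).astype(np.int32)
        cv2.polylines(c,[P],closed,col,1)
    cv2.imwrite(name,c)
E
python3 - <<'E'
from ov import *
y0=70
rect=lambda a,b,c,d,z:[(a,c,z),(b,c,z),(b,d,z),(a,d,z)]
G=[(rect(-25,25,-38,38,0),(0,255,0),True),(rect(-42,42,-50,38,0),(0,255,255),True),(rect(-15,15,y0-17,y0+17,118),(255,0,255),True),(rect(-15,15,y0-17,y0+17,30),(255,255,0),True),
([(0,y0+39,88),(0,y0+23,38)],(0,255,0),False)]
ov(cv2.imread("pics/top0.png"),"top",140,100,130,80,6,"pics/ov_t.png",G)
ov(cv2.imread("pics/scene0.png"),"scene",265,280,160,110,5,"pics/ov_s.png",G)
E
```

```text
(no output)
```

View pics/ov_t.png

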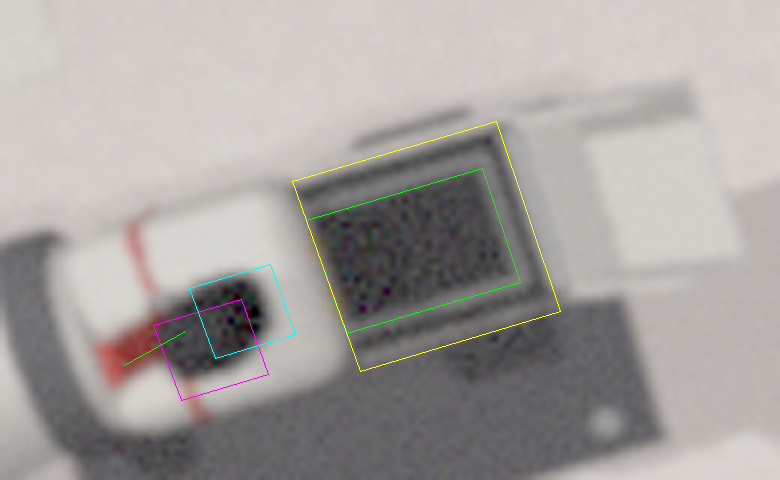

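View pics/ov_s.png

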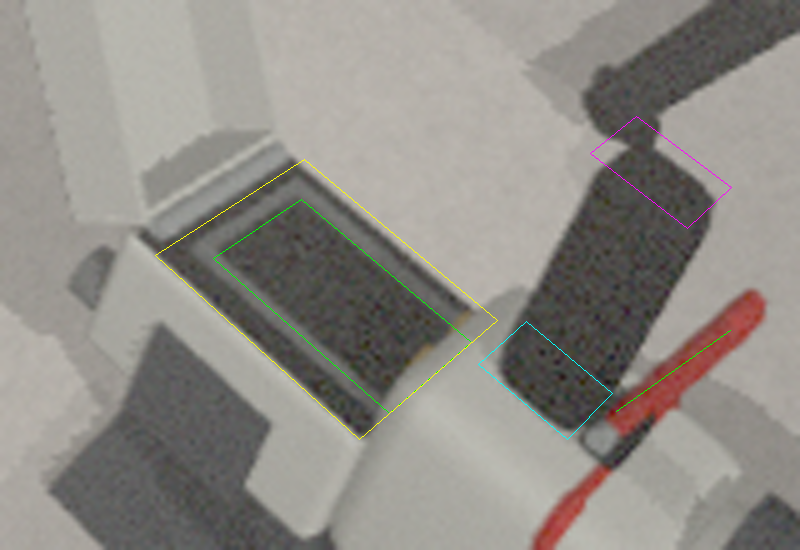

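```bash
python3 - <<'E'
from h import *
P=[np.array([290,180])+np.array(p)/6 for p in((490,55),(695,90),(665,270),(460,238))]
W=[plane("top",p,.026)*1000 for p in P]
print(np.mean(W,0),[np.linalg.norm(W[i]-W[(i+1)%4]) for i in range(4)])
P=[np.array([290,180])+np.array(p)/6 for p in((45,178),(247,127),(297,303),(92,355))]
W=[plane("top",p,.026)*1000 for p in P]
print(np.mean(W,0),[np.linalg.norm(W[i]-W[(i+1)%4]) for i in range(4)])
P=[np.array([250,160])+np.array(p)/6 for p in((98,100),(280,80),(345,215),(165,265))]
W=[plane("scene",p,.026)*1000 for p in P]
print("s",np.mean(W,0),[np.linalg.norm(W[i]-W[(i+1)%4]) for i in range(4)])
print(plane("top",(159,200),.008),plane("top",(250,172.4),.008))
# TCP tip check now
q=read_state();print(proj("top",q["ee_pos"]),proj("scene",q["ee_pos"]))
E
```

```text
[ 515.7783 -339.569    26.    ] [np.float64(95.1078084511134), np.float64(84.94974069990987), np.float64(93.60954656731597), np.float64(86.47583697392447)]
[ 485.871  -152.7509   26.    ] [np.float64(95.12768701586407), np.float64(83.80330544658507), np.float64(95.29067533277424), np.float64(83.54929864023744)]
s [ 514.8876 -345.2736   26.    ] [np.float64(83.89599501789378), np.float64(91.30849930844525), np.float64(82.51713854355884), np.float64(108.48846823165412)]
[0.5586 0.2878 0.008 ] [0.6301 0.0351 0.008 ]
[513.8946 330.2297] [342.3792  50.8721]
```

```bash
python3 - <<'E'
from h import *
crop((255*(cv2.imread("pics/top0.png")/255.)**.5).astype(np.uint8),480,300,100,70,7,"pics/t_tcp.png")
crop((255*(cv2.imread("pics/scene0.png")/255.)**.5).astype(np.uint8),270,80,200,130,4,"pics/s_tcp.png")
E
```

```text
(no output)
```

View pics/t_tcp.png

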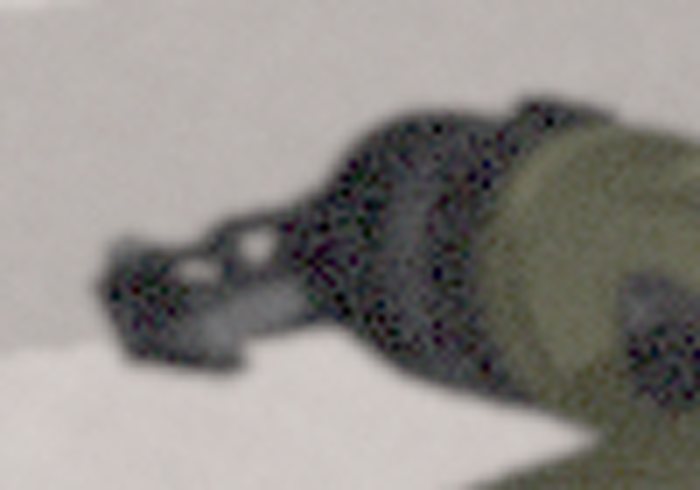

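```bash
python3 - <<'E'
from h import *
g=cv2.GaussianBlur(cv2.cvtColor(cv2.imread("pics/top0.png"),cv2.COLOR_BGR2GRAY),(0,0),1.5).astype(float)
xs=np.arange(4,636,12);ys=[]
for x in xs:
    col=g[5:45,x-2:x+3].mean(1);d=np.gradient(col);ys.append(5+np.argmax(d))
ys=np.array(ys);p=np.polyfit(xs,ys,2);print(ys);print(p, "sag",p[0]*320**2)
E
```

```text
[31 31 31 29 30 30 29 29 29 28 28 29 27 27 27 26 26 26 25 25 25 25 24 24
 23 22 23 23 22 22 22 21 21 21 20 20 20 20 19 19 18 18 18 37 17 17 16 16
 16 15 15 15 14]
[ 0.     -0.0255 31.0965] sag 0.15607089228989549
```

```bash
cat > mv.py <<'E'
from h import *
import json,sys,os
def load():
    if os.path.exists("cmd.json"):
        d=json.load(open("cmd.json"));return np.array(d["p"]),np.array(d["R"])
    s=read_state();return s["ee_pos"],s["tool_rot"]
def save(p,R): json.dump(dict(p=list(map(float,p)),R=np.asarray(R).tolist()),open("cmd.json","w"))
def apply(row):
    p,R=load();row=np.array(row,float);save(p+R@(row[3:6]*.4),R@Ro.from_rotvec(row[:3]*2).as_matrix())
def delta(pt,Rt):
    p,R=load();rv=Ro.from_matrix(R.T@Rt).as_rotvec()/2;sh=R.T@(np.asarray(pt)-p)/.4
    return np.round(np.r_[rv,sh],3)
def rot(y,z):
    z=np.array(z,float)/np.linalg.norm(z);y=np.array(y,float);y-=z*(y@z);y/=np.linalg.norm(y);return np.c_[np.cross(y,z),y,z]
Rpick=rot((.98,-.197,0),(0,0,-1))
def st():
    s=read_state();print("t",s["time"],"p",s["ee_pos"],"F",s["ft_force"],"open",s["opening"]);return s
E
python3 - <<'E'
from mv import *
s=read_state()
Rn=rot((.3342,-.9425,0),(0,0,-1)); save([.201,-.565,.231],Rn)
print(delta([.518,-.339,.15],Rpick)); 
E
```

```text
[ 0.     0.    -0.516  0.936 -0.268  0.203]
```

Request:
arm_command:
  plan:
    - [0,0,-0.064,0.117,-0.034,0.025,1]
    - [0,0,-0.129,0.234,-0.067,0.051,1]
    - [0,0,-0.193,0.351,-0.1,0.076,1]
    - [0,0,-0.258,0.468,-0.134,0.1,1]
    - [0,0,-0.322,0.585,-0.168,0.127,1]
    - [0,0,-0.387,0.702,-0.201,0.152,1]
    - [0,0,-0.45,0.819,-0.235,0.178,1]
    - [0,0,-0.516,0.936,-0.268,0.203,1]
    - [0,0,-0.516,0.936,-0.268,0.203,1]
    - [0,0,-0.516,0.936,-0.268,0.203,1]
  newtons: 40

```text
time: 1.35
ee_pos: [0.5171, -0.3391, 0.1497]
tool_rot: [[0.197, 0.98, -0.001], [0.98, -0.197, 0.0], [0.0, -0.001, -1.0]]
ft_force: [0.2, 0.6, 0.5]
opening: 0.0854
```

```bash
python3 - <<'E'
from mv import *
apply([0,0,-0.516,0.936,-0.268,0.203]);print(load());s=st();print(s["tool_rot"],s["q"])
print(delta([.518,-.339,.0325],Rpick))
for n in M:
    im=cams.camera(n);c=proj(n,[.518,-.339,.06]).astype(int);crop((255*(im/255.)**.6).astype(np.uint8),c[0]-40,c[1]-40,80,80,7,f"pics/{n}1.png")
E
```

```text
(array([ 0.518 , -0.3388,  0.1498]), array([[ 0.1967,  0.9805,  0.    ],
       [ 0.9805, -0.1967,  0.    ],
       [ 0.    ,  0.    , -1.    ]]))
t 1.35 p [ 0.5171 -0.3391  0.1497] F [0.2194 0.5828 0.4828] open 0.08539927990588833
[[ 0.197   0.9804 -0.0012]
 [ 0.9804 -0.197   0.0003]
 [ 0.     -0.0013 -1.    ]] [-33.2462  22.3642  -7.3196  60.3836  -0.0259  68.1174]
[ 0.     0.     0.    -0.    -0.     0.293]
```

View pics/scene1.png

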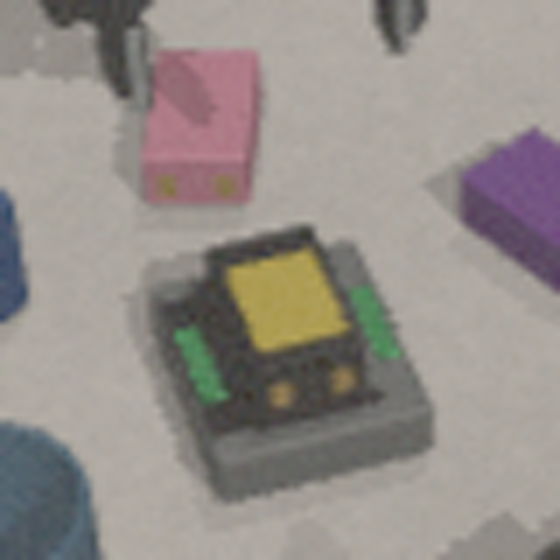

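View pics/top1.png

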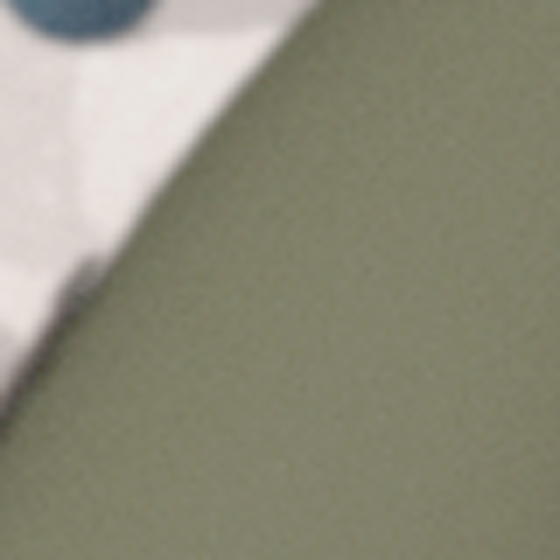

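Request:
arm_command:
  plan:
    - [0,0,0,0,0,0.08,1]
    - [0,0,0,0,0,0.16,1]
    - [0,0,0,0,0,0.22,1]
    - [0,0,0,0,0,0.27,1]
    - [0,0,0,0,0,0.293,1]
    - [0,0,0,0,0,0.293,-1]
    - [0,0,0,0,0,0.293,-1]
    - [0,0,0,0,0,0.293,-1]
    - [0,0,0,0,0,0.293,-1]
    - [0,0,0,0,0,0.293,-1]
  newtons: 40

```text
time: 2.7
ee_pos: [0.5184, -0.34, 0.0342]
tool_rot: [[0.197, 0.98, 0.002], [0.98, -0.197, -0.001], [-0.001, 0.002, -1.0]]
ft_force: [-0.5, -0.3, 5.8]
opening: 0.0431
```

```bash
python3 - <<'E'
from mv import *
apply([0,0,0,0,0,.293]);print(load()[0]);st()
im=cams.camera("scene");c=proj("scene",[.518,-.339,.06]).astype(int);crop((255*(im/255.)**.6).astype(np.uint8),c[0]-50,c[1]-55,100,90,7,f"pics/s2.png")
E
```

```text
[ 0.518  -0.3388  0.0326]
t 2.7 p [ 0.5184 -0.34    0.0342] F [-0.507  -0.3386  5.8194] open 0.04309468275328446
```

View pics/s2.png

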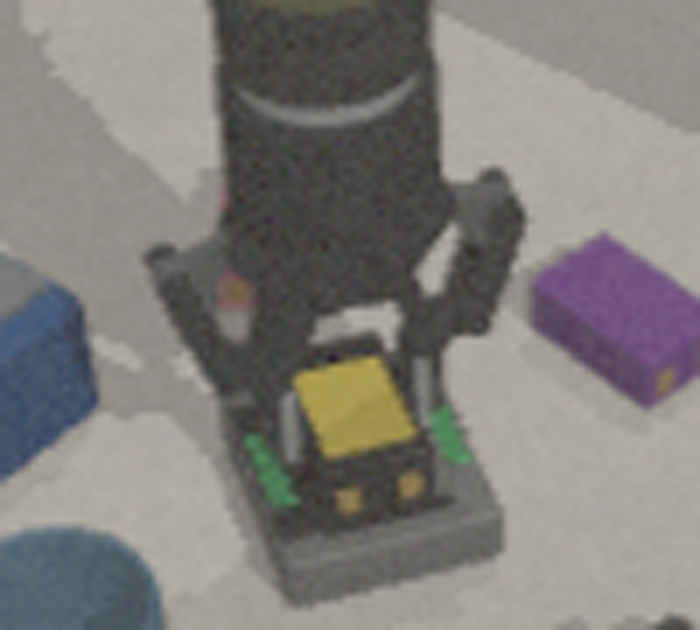

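```bash
cat >> mv.py <<'E'
T=np.array([.6755,.120,.1531])
th=np.radians(15.8);c_,s_=np.cos(np.radians(28)),np.sin(np.radians(28))
ym=np.array([-np.sin(th),np.cos(th),0]);zm=np.array([-s_*np.cos(th),-s_*np.sin(th),c_]);xm=np.cross(ym,zm)
Rm=np.c_[xm,ym,zm]
Rplace=np.c_[ym,xm,-zm]
def m2w(m): return T+Rm@(np.array(m,float)/1000)
def w2m(X): return Rm.T@(np.asarray(X)-T)*1000
def rows(pts):
    for p,R in pts: print(delta(p,R).tolist())
def between(f,pa,pb,Ra,Rb):
    rv=Ro.from_matrix(Ra.T@Rb).as_rotvec()
    return np.asarray(pa)*(1-f)+np.asarray(pb)*f, Ra@Ro.from_rotvec(rv*f).as_matrix()
E
python3 - <<'E'
from mv import *
p,R=load(); up=p+[0,0,.2]; tgt=m2w([0,0,150]);print(tgt,np.linalg.det(Rplace))
rows([(up,R)]+[between(f,up,tgt,R,Rplace) for f in(.2,.4,.6,.8,1)])
E
```

```text
[0.6077 0.1008 0.2855] 1.0000000000000002
[0.0, 0.0, 0.0, 0.0, 0.0, -0.5]
[-0.048, 0.012, -0.046, 0.224, 0.001, -0.526]
[-0.096, 0.023, -0.093, 0.449, 0.001, -0.553]
[-0.144, 0.035, -0.139, 0.673, 0.002, -0.579]
[-0.192, 0.046, -0.186, 0.897, 0.003, -0.606]
[-0.24, 0.058, -0.232, 1.122, 0.004, -0.632]
```

Request:
arm_command:
  plan:
    - [0,0,0,0,0,-0.06,-1]
    - [0,0,0,0,0,-0.18,-1]
    - [0,0,0,0,0,-0.32,-1]
    - [0,0,0,0,0,-0.45,-1]
    - [0,0,0,0.05,0,-0.5,-1]
    - [-0.048,0.012,-0.046,0.2,0.001,-0.526,-1]
    - [-0.08,0.019,-0.078,0.34,0.001,-0.543,-1]
    - [-0.11,0.027,-0.108,0.48,0.001,-0.559,-1]
    - [-0.144,0.035,-0.139,0.62,0.002,-0.579,-1]
    - [-0.144,0.035,-0.139,0.673,0.002,-0.579,-1]

```text
time: 4.0
ee_pos: [0.5696, -0.0719, 0.2635]
tool_rot: [[-0.09, 0.954, 0.286], [0.996, 0.077, 0.055], [0.03, 0.289, -0.957]]
ft_force: [0.3, 0.0, -2.4]
opening: 0.043
```

```bash
python3 - <<'E'
from mv import *
apply([-0.144, 0.035, -0.139, 0.673, 0.002, -0.579]);print(load()[0]);s=st()
p,R=load(); tgt=m2w([0,0,100]);print(tgt)
mid=m2w([0,0,140])
rows([(mid,Rplace),(tgt,Rplace)])
E
```

```text
[ 0.5718 -0.0751  0.2642]
t 4.0 p [ 0.5696 -0.0719  0.2635] F [ 0.3141  0.039  -2.416 ] open 0.042954903913667575
[0.6303 0.1072 0.2414]
[-0.096, 0.023, -0.093, 0.433, 0.138, 0.022]
[-0.096, 0.023, -0.093, 0.44, 0.157, 0.12]
```

Request:
arm_command:
  plan:
    - [-0.02,0.005,-0.02,0.08,0.025,0.004,-1]
    - [-0.04,0.01,-0.04,0.18,0.05,0.008,-1]
    - [-0.06,0.015,-0.06,0.28,0.08,0.012,-1]
    - [-0.08,0.02,-0.08,0.37,0.115,0.018,-1]
    - [-0.096,0.023,-0.093,0.433,0.138,0.022,-1]
    - [-0.096,0.023,-0.093,0.433,0.138,0.022,-1]
    - [-0.096,0.023,-0.093,0.437,0.148,0.07,-1]
    - [-0.096,0.023,-0.093,0.44,0.157,0.12,-1]
    - [-0.096,0.023,-0.093,0.44,0.157,0.12,-1]
    - [-0.096,0.023,-0.093,0.44,0.157,0.12,-1]

```text
time: 5.25
ee_pos: [0.6294, 0.1065, 0.2417]
tool_rot: [[-0.272, 0.85, 0.452], [0.962, 0.24, 0.128], [0.0, 0.469, -0.883]]
ft_force: [0.3, -0.3, -1.2]
opening: 0.0431
```

```bash
python3 - <<'E'
from mv import *
apply([-0.096, 0.023, -0.093, 0.44, 0.157, 0.12]);p,R=load();print(p,w2m(p));s=st();print(w2m(s["ee_pos"]),"\n",Rm.T@s["tool_rot"])
for n,b in (("top",(140,100,130,90,6)),("scene",(265,240,160,130,5))):
    im=cams.camera(n);cv2.imwrite(f"pics/{n}3f.png",im);crop((255*(im/255.)**.5).astype(np.uint8),*b,f"pics/{n}3.png")
E
```

```text
[0.6303 0.1074 0.2415] [  0.0835   0.1617 100.0853]
t 5.25 p [0.6294 0.1065 0.2417] F [ 0.2866 -0.3352 -1.1572] open 0.04312911171035124
[ -0.8372  -0.4027 100.768 ] 
 [[ 0.0008  1.     -0.0003]
 [ 1.     -0.0008 -0.0002]
 [-0.0002 -0.0003 -1.    ]]
```

View pics/top3.png

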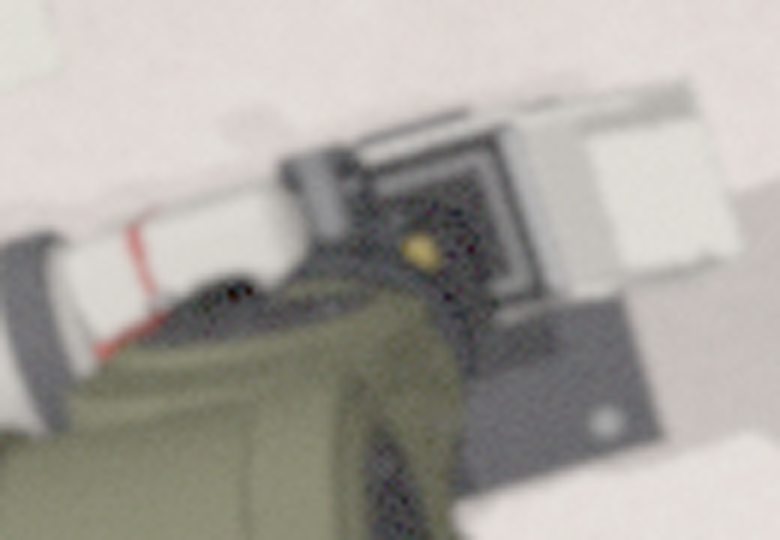

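View pics/scene3.png

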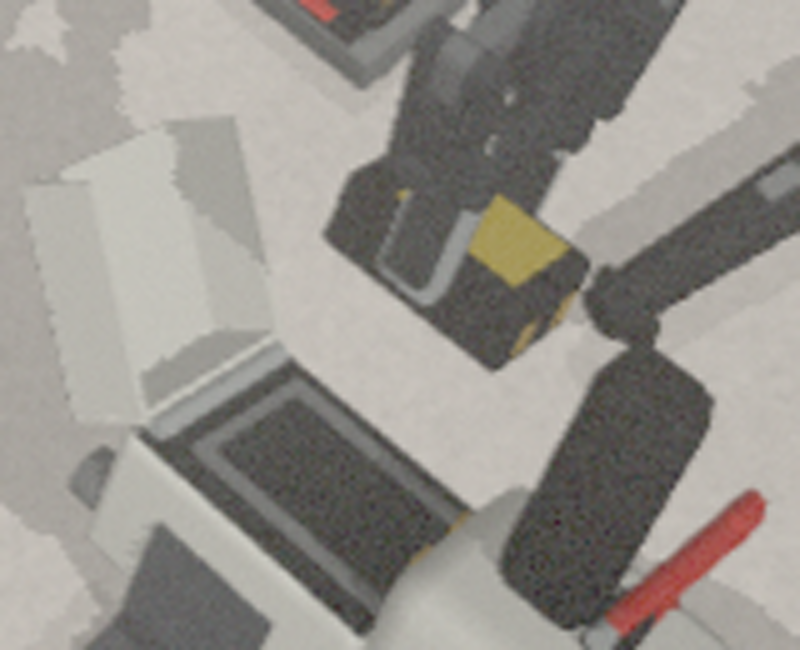

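```bash
python3 - <<'E'
from mv import *
p=read_state()["ee_pos"];m=w2m(p);print(m)
for y in(-35,35):
    for z in(-8.2,19.8):
        print(y,z,(proj("scene",m2w(m+[22,y,z]))-[265,240])*5)
print((proj("scene",m2w(m+[-22,-35,19.8]))-[265,240])*5,(proj("scene",m2w(m+[-22,35,19.8]))-[265,240])*5)
E
```

```text
[  0.1459  -0.3966 101.3619]
-35 -8.2 [316.4317 243.0506]
-35 19.8 [347.0938 173.3363]
35 -8.2 [493.4554 383.8918]
35 19.8 [529.3269 313.3907]
[423.7153 132.1857] [599.4557 262.3037]
```

Request:
arm_command:
  plan:
    - [0,0,0,0,0,0.03,-1]
    - [0,0,0,0,0,0.06,-1]
    - [0,0,0,0,0,0.09,-1]
    - [0,0,0,0,0,0.12,-1]
    - [0,0,0,0,0,0.15,-1]
    - [0,0,0,0,0,0.175,-1]
    - [0,0,0,0,0,0.185,-1]
    - [0,0,0,0,0,0.185,-1]
    - [0,0,0,0,0,0.185,-1]
    - [0,0,0,0,0,0.185,-1]

```text
time: 6.6
ee_pos: [0.6635, 0.1163, 0.1771]
tool_rot: [[-0.272, 0.849, 0.453], [0.962, 0.24, 0.128], [-0.0, 0.471, -0.882]]
ft_force: [-0.7, 0.3, -1.8]
opening: 0.0433
```

```bash
python3 - <<'E'
from mv import *
apply([0,0,0,0,0,.185]);p,R=load();print(p,w2m(p));s=st();m=w2m(s["ee_pos"]);print(m)
for n,b in (("top",(160,90,110,80,7)),("scene",(275,270,110,110,7))):
    im=cams.camera(n);cv2.imwrite(f"pics/{n}4f.png",im);crop((255*(im/255.)**.5).astype(np.uint8),*b,f"pics/{n}4.png")
E
```

```text
[0.6638 0.1168 0.1762] [ 0.1348  0.155  26.0854]
t 6.6 p [0.6635 0.1163 0.1771] F [-0.7312  0.3498 -1.7845] open 0.04331392401659894
[ 0.2378 -0.2695 27.0876]
```

View pics/top4.png

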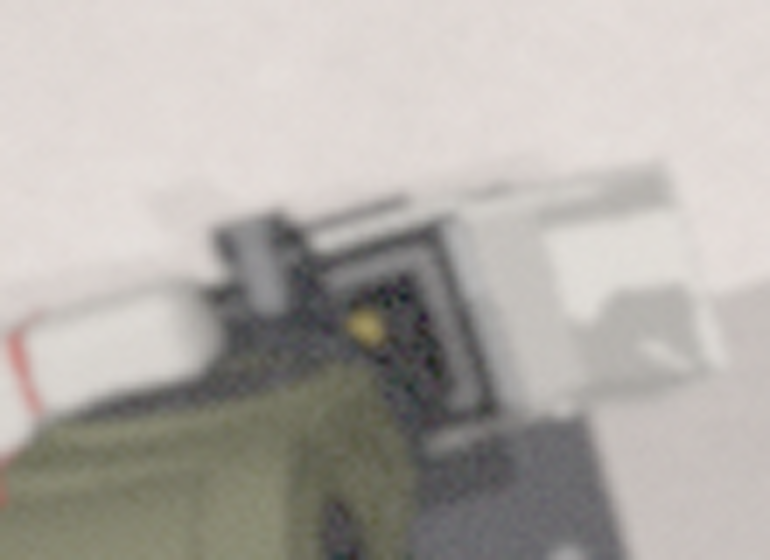

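View pics/scene4.png

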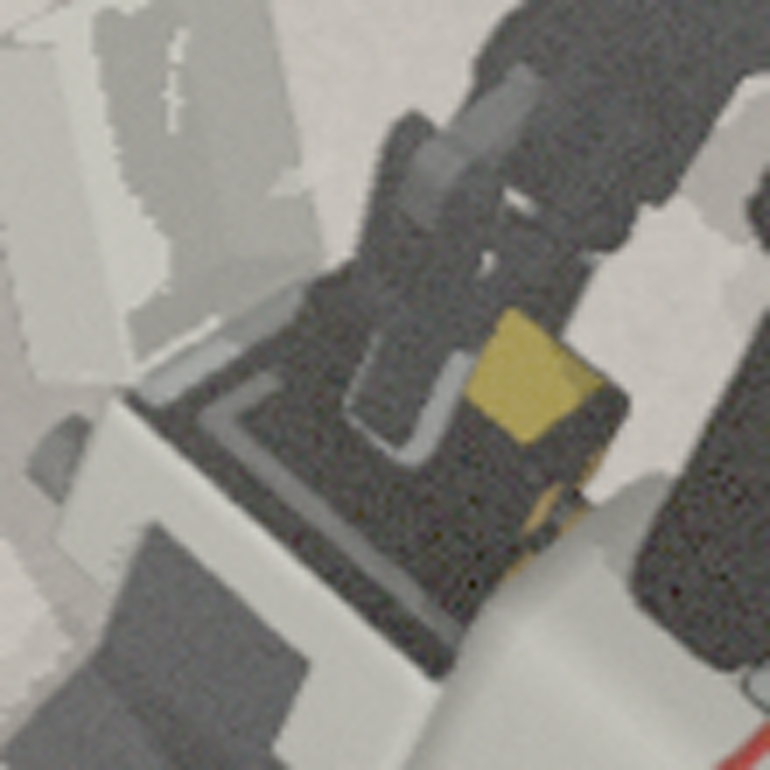

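```bash
python3 - <<'E'
from mv import *
im=cv2.imread("pics/scene4f.png").astype(float)
d=cv2.fastNlMeansDenoisingColored(im.astype(np.uint8),None,4,4,5,15).astype(float)
e=((d-8)*5).clip(0,255).astype(np.uint8)
m=w2m(read_state()["ee_pos"])
x0,y0,w,h,k=290,300,80,75,10
c=cv2.resize(e[y0:y0+h,x0:x0+w],None,fx=k,fy=k,interpolation=cv2.INTER_CUBIC)
def L(pts,col):
    P=np.array([(proj("scene",m2w(q))-[x0,y0]+.5)*k for q in pts]).astype(np.int32);cv2.polylines(c,[P],True,col,1)
L([m+[22,-35,-8.2],m+[22,35,-8.2],m+[-22,35,-8.2],m+[-22,-35,-8.2]],(0,255,0))
L([m+[22,-35,19.8],m+[22,35,19.8],m+[-22,35,19.8],m+[-22,-35,19.8]],(0,255,255))
L([(25,-38,0),(25,38,0),(-25,38,0),(-25,-38,0)],(255,0,255))
cv2.imwrite("pics/s4e.png",c)
E
```

```text
(no output)
```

View pics/s4e.png

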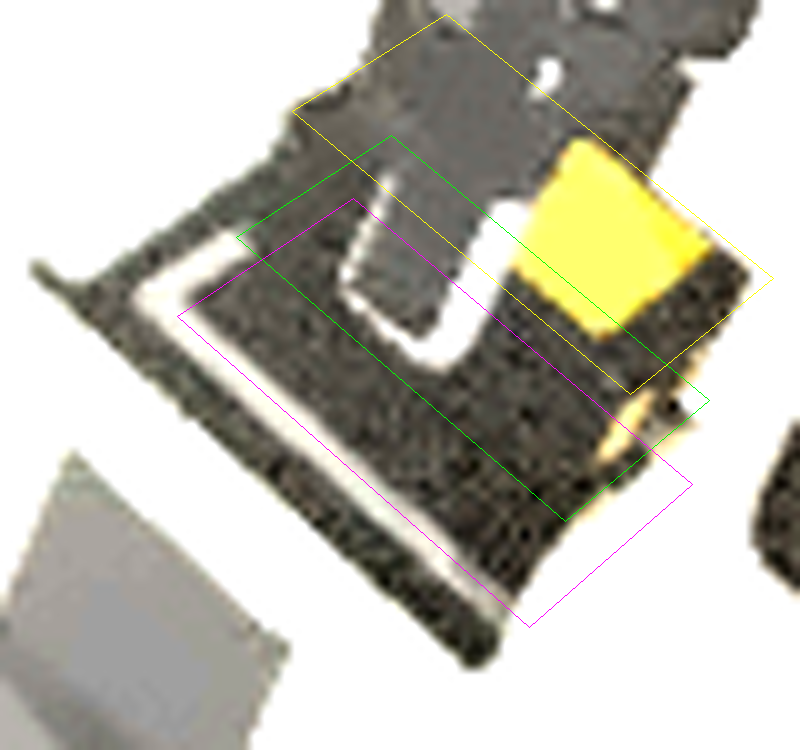

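Request:
arm_command:
  plan:
    - [0,0,0,0,0,0.01,-1]
    - [0,0,0,0,0,0.02,-1]
    - [0,0,0,0,0,0.025,-1]
    - [0,0,0,0,0,0.03,-1]
    - [0,0,0,0,0,0.034,-1]
    - [0,0,0,0,0,0.038,-1]
    - [0,0,0,0,0,0.04,-1]
    - [0,0,0,0,0,0.042,-1]
    - [0,0,0,0,0,0.042,-1]
    - [0,0,0,0,0,0.042,-1]

```text
time: 7.95
ee_pos: [0.6709, 0.1185, 0.1617]
tool_rot: [[-0.272, 0.849, 0.452], [0.962, 0.24, 0.128], [0.0, 0.47, -0.883]]
ft_force: [0.3, -0.3, -1.3]
opening: 0.0432
```

```bash
python3 - <<'E'
from mv import *
apply([0,0,0,0,0,.042]);p,R=load();print(w2m(p));s=st();m=w2m(s["ee_pos"]);print(m,"Fm",Rm.T@s["ft_force"],"Mom",Rm.T@s["moment"])
E
```

```text
[0.1464 0.1535 9.2854]
t 7.95 p [0.6709 0.1185 0.1617] F [ 0.3322 -0.2822 -1.2969] open 0.043175969906019365
[-0.2153 -0.1748  9.8702] Fm [-0.3944 -0.362  -1.2591] Mom [ 0.0253  0.6226 -0.0343]
```

Request:
arm_command:
  plan:
    - [0,0,0,0,0,0.002,-1]
    - [0,0,0,0,0,0.004,-1]
    - [0,0,0,0,0,0.006,-1]
    - [0,0,0,0,0,0.008,-1]
    - [0,0,0,0,0,0.008,-1]
    - [0,0,0,0,0,0.008,-1]
    - [0,0,0,0,0,0.008,-1]
    - [0,0,0,0,0,0.008,-1]
    - [0,0,0,0,0,0.008,-1]
    - [0,0,0,0,0,0.008,-1]

```text
time: 9.2
ee_pos: [0.6717, 0.1188, 0.16]
tool_rot: [[-0.272, 0.849, 0.453], [0.962, 0.24, 0.128], [0.0, 0.47, -0.883]]
ft_force: [-13.6, -3.1, 12.8]
opening: 0.043
```

```bash
cat >> mv.py <<'E'
def rep(row):
    apply(row);p,R=load();s=read_state();m=w2m(s["ee_pos"])
    print("t",s["time"],"cmd_m",w2m(p),"meas_m",m,"Fm",Rm.T@s["ft_force"],"Mm",Rm.T@s["moment"],"open",round(s["opening"],4))
    return s
E
python3 -c "
from mv import *
rep([0,0,0,0,0,.008])"
```

```text
t 9.2 cmd_m [0.1486 0.1532 6.0854] meas_m [-0.2192 -0.1314  7.9783] Fm [-6.2539  0.7438 17.8595] Mm [0.1052 1.7419 0.0056] open 0.043
```

```bash
python3 - <<'E'
from mv import *
im=cams.camera("scene");cv2.imwrite("pics/scene5f.png",im)
d=cv2.fastNlMeansDenoisingColored(im,None,4,4,5,15).astype(float)
e=((d-8)*4).clip(0,255).astype(np.uint8)
crop(e,285,295,85,75,9,"pics/s5e.png")
E
```

```text
(no output)
```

View pics/s5e.png

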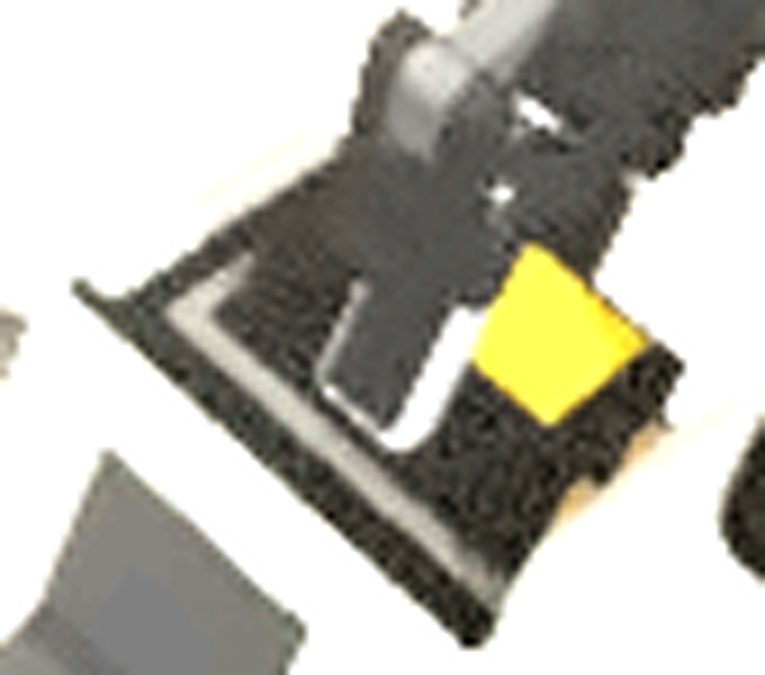

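Request:
arm_command:
  plan:
    - [0,0,0,0,0,-0.003,-1]
    - [0,0,0,0,0,-0.003,-0.02]
    - [0,0,0,0,0,-0.003,0.2]
    - [0,0,0,0,0,-0.003,0.4]
    - [0,0,0,0,0,-0.003,0.4]
    - [0,0,0,0,0,-0.02,0.4]
    - [0,0,0,0,0,-0.06,0.4]
    - [0,0,0,0,0,-0.12,0.4]
    - [0,0,0,0,0,-0.2,0.4]
    - [0,0,0,0,0,-0.28,0.4]

```text
time: 10.5
ee_pos: [0.6209, 0.1044, 0.2597]
tool_rot: [[-0.272, 0.849, 0.453], [0.962, 0.24, 0.128], [-0.0, 0.471, -0.882]]
ft_force: [0.7, -0.2, -0.1]
opening: 0.0597
```

```bash
python3 - <<'E'
from mv import *
rep([0,0,0,0,0,-.28])
im=cams.camera("scene");cv2.imwrite("pics/scene6f.png",im)
d=im.astype(float)
crop((255*(d/255)**.5).astype(np.uint8),265,260,160,120,5,"pics/s6.png")
E
```

```text
t 10.5 cmd_m [  0.0711   0.1633 118.0853] meas_m [ -0.0442  -0.1433 120.7956] Fm [ 0.4603 -0.3936 -0.339 ] Mm [ 0.0362  0.4415 -0.0535] open 0.0597
```

View pics/s6.png

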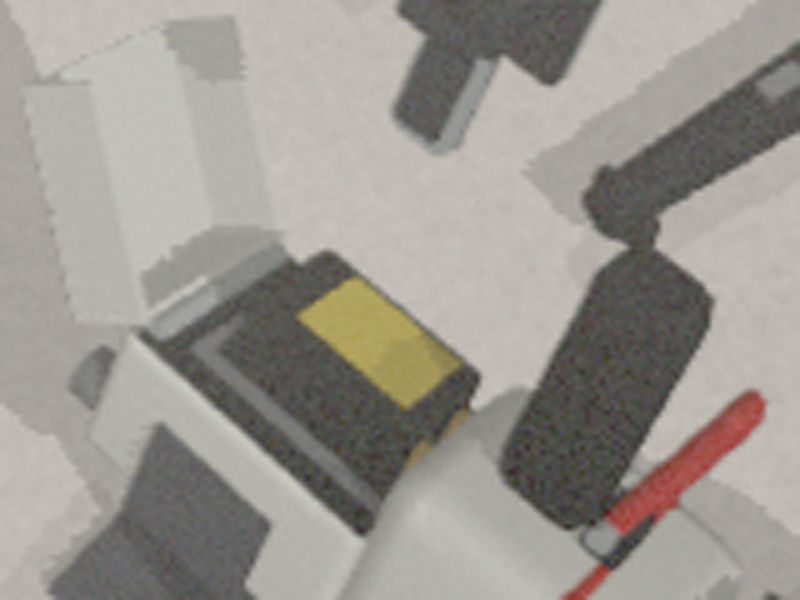

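Request:
arm_command:
  plan:
    - [0,0,0,-0.08,0,0,-1]
    - [0,0,0,-0.19,0,0,-1]
    - [0,0,0,-0.3,0,0,-1]
    - [0,0,0,-0.39,0,0,-1]
    - [0,0,0,-0.412,0,0.02,-1]
    - [0,0,0,-0.412,0,0.08,-1]
    - [0,0,0,-0.412,0,0.15,-1]
    - [0,0,0,-0.412,0,0.21,-1]
    - [0,0,0,-0.412,0,0.235,-1]
    - [0,0,0,-0.412,0,0.235,-1]
  newtons: 20

```text
time: 11.8
ee_pos: [0.7086, -0.0412, 0.1742]
tool_rot: [[-0.273, 0.85, 0.451], [0.962, 0.241, 0.129], [0.001, 0.469, -0.883]]
ft_force: [-0.6, 0.1, -0.2]
opening: -0.0001
```

```bash
python3 - <<'E'
from mv import *
rep([0,0,0,-.412,0,.235])
for n,b in (("top",(160,80,130,100,5)),("scene",(230,220,160,130,5))):
    im=cams.camera(n);crop((255*(im/255.)**.5).astype(np.uint8),*b,f"pics/{n}7.png")
E
```

```text
t 11.8 cmd_m [   0.0834 -164.6452   24.1002] meas_m [  -0.7689 -164.1574   24.2784] Fm [-0.5645  0.2447  0.0823] Mm [0.0091 0.5    0.005 ] open -0.0001
```

View pics/scene7.png

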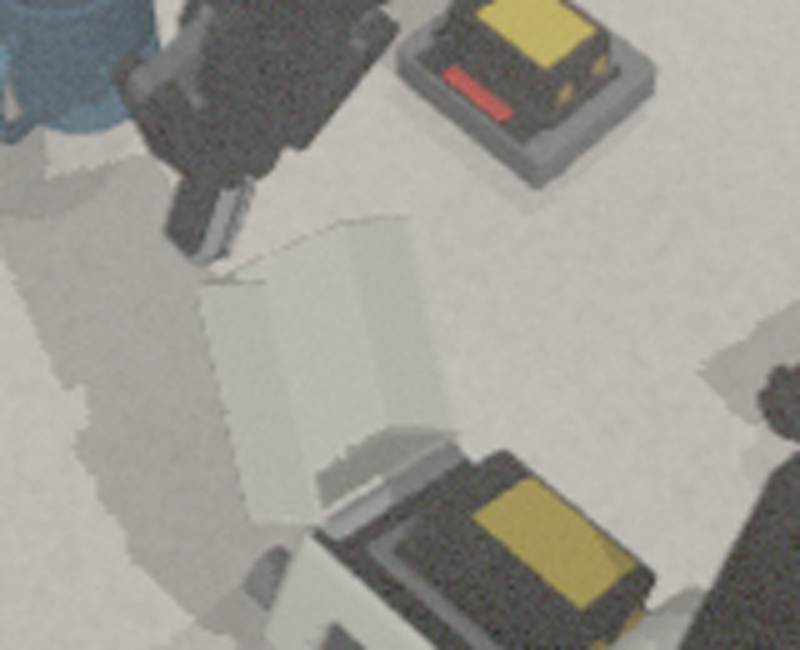

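View pics/top7.png

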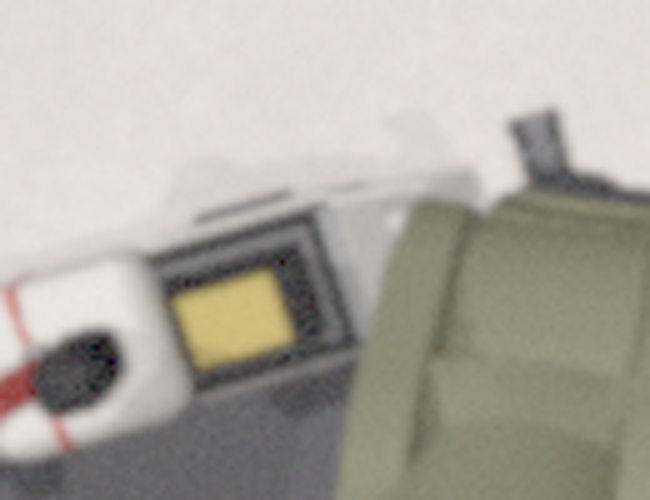

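```bash
python3 - <<'E'
from mv import *
for q in((0,-164,24),(0,-164,60),(0,-134,46.5),(39,-134,46.5),(-39,-134,46.5)): print(q,(proj("scene",m2w(q))-[230,220])*5)
E
```

```text
(0, -164, 24) [197.099  256.6652]
(0, -164, 60) [224.72   177.7018]
(0, -134, 46.5) [273.0278 256.0705]
(39, -134, 46.5) [196.3731 290.3243]
(-39, -134, 46.5) [343.2523 224.6901]
```

Request:
arm_command:
  plan:
    - [0,0,0,0.03,0,-0.005,-1]
    - [0,0,0,0.06,0,-0.015,-1]
    - [0,0,0,0.09,0,-0.032,-1]
    - [0,0,0,0.12,0,-0.05,-1]
    - [0,0,0,0.15,0,-0.062,-1]
    - [0,0,0,0.18,0,-0.072,-1]
    - [0,0,0,0.21,0,-0.083,-1]
    - [0,0,0,0.247,0,-0.095,-1]
    - [0,0,0,0.28,0,-0.108,-1]
    - [0,0,0,0.31,0,-0.12,-1]

```text
time: 13.15
ee_pos: [0.653, 0.0723, 0.2172]
tool_rot: [[-0.272, 0.849, 0.452], [0.962, 0.24, 0.128], [0.0, 0.47, -0.883]]
ft_force: [-0.1, -1.1, -0.2]
opening: -0.0003
```

```bash
python3 - <<'E'
from mv import *
rep([0,0,0,.31,0,-.12])
for n,b in (("scene",(250,200,160,150,5)),):
    im=cams.camera(n);crop((255*(im/255.)**.5).astype(np.uint8),*b,f"pics/{n}8.png")
E
```

```text
t 13.15 cmd_m [  0.0899 -40.6408  72.089 ] meas_m [ -0.4333 -39.8016  72.8752] Fm [-0.4061 -1.0501  0.0226] Mm [-0.0242  0.4738  0.0124] open -0.0003
```

View pics/scene8.png

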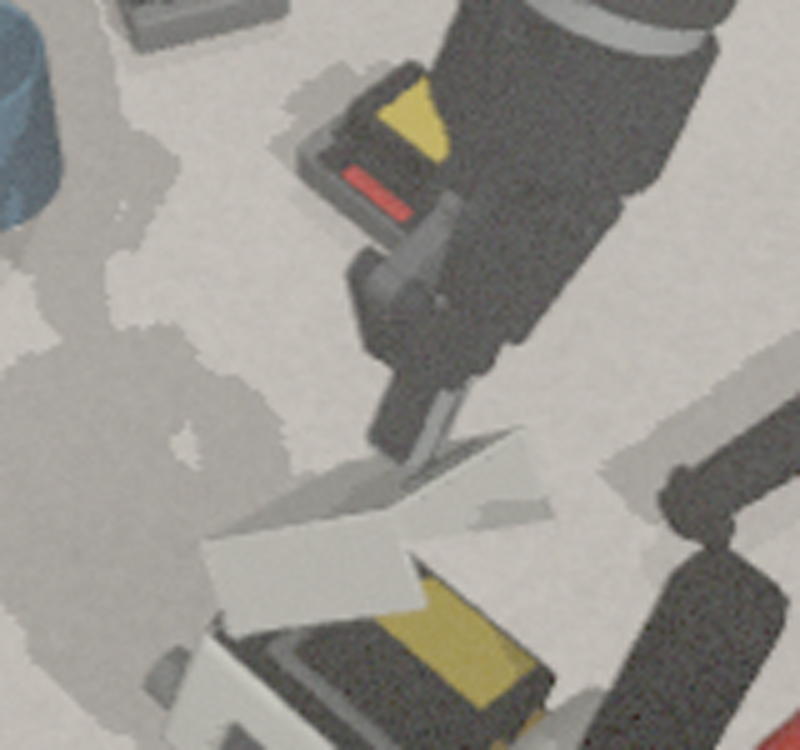

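Request:
arm_command:
  plan:
    - [0,0,0,0.02,0,0.01,-1]
    - [0,0,0,0.039,0,0.025,-1]
    - [0,0,0,0.055,0,0.041,-1]
    - [0,0,0,0.069,0,0.058,-1]
    - [0,0,0,0.073,0,0.074,-1]
    - [0,0,0,0.077,0,0.088,-1]
    - [0,0,0,0.077,0,0.096,-1]
    - [0,0,0,0.077,0,0.1,-1]
    - [0,0,0,0.077,0,0.104,-1]
    - [0,0,0,0.077,0,0.104,-1]

```text
time: 14.45
ee_pos: [0.6628, 0.106, 0.1825]
tool_rot: [[-0.272, 0.849, 0.452], [0.962, 0.24, 0.128], [0.001, 0.47, -0.883]]
ft_force: [-22.9, -3.4, 23.7]
opening: -0.0002
```

```bash
python3 - <<'E'
from mv import *
rep([0,0,0,.077,0,.104])
for n,b in (("scene",(250,240,160,140,5)),):
    im=cams.camera(n);crop((255*(im/255.)**.5).astype(np.uint8),*b,f"pics/{n}9.png")
E
```

```text
t 14.45 cmd_m [ 0.1285 -9.8446 30.4863] meas_m [-0.3355 -9.9928 33.4521] Fm [-9.1484  2.9478 31.7128] Mm [ 0.6154  2.5288 -0.0019] open -0.0002
```

View pics/scene9.png

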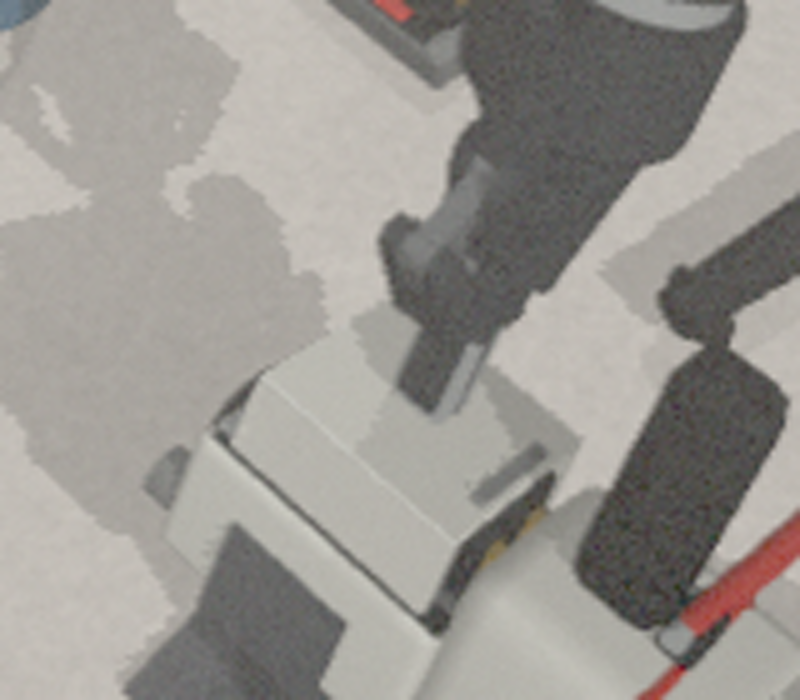

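Request:
arm_command:
  plan:
    - [0,0,0,0,0,-0.02,-1]
    - [0,0,0,0,0,-0.06,-1]
    - [0,0,0,-0.02,0,-0.13,-1]
    - [0,0,0,-0.06,0,-0.21,-1]
    - [0,0,0,-0.12,0,-0.28,-1]
    - [0,0,0,-0.19,0,-0.33,-1]
    - [0,0,0,-0.26,0,-0.34,-0.5]
    - [0,0,0,-0.3,0,-0.34,0]
    - [0,0,0,-0.3,0,-0.34,0.5]
    - [0,0,0,-0.3,0,-0.34,1]

```text
time: 15.75
ee_pos: [0.6347, -0.026, 0.2997]
tool_rot: [[-0.273, 0.85, 0.451], [0.962, 0.24, 0.129], [0.001, 0.469, -0.883]]
ft_force: [-0.3, -0.8, -0.2]
opening: 0.0724
```

```bash
python3 - <<'E'
from mv import *
s=rep([0,0,0,-.3,0,-.34]);print(s["q"])
for n,b in (("scene",(270,270,160,120,5)),("top",(130,95,130,90,6))):
    im=cams.camera(n);cv2.imwrite(f"pics/{n}10f.png",im)
    g=(255*(im/255.)**.5).astype(np.uint8);x0,y0,w,h,k=b
    c=cv2.resize(g[y0:y0+h,x0:x0+w],None,fx=k,fy=k,interpolation=cv2.INTER_CUBIC)
    P=lambda q:tuple(((proj(n,m2w(q))-[x0,y0]+.5)*k).astype(int).tolist())
    for a,b_ in (((0,70,20),(0,70,118)),((39,-50,34),(39,32,34)),((-39,-50,34),(-39,32,34)),((-39,32,34),(39,32,34)),((15,53,118),(15,53,40)),((15,87,118),(15,87,40)),((-15,53,118),(-15,87,118)),((15,53,118),(15,87,118)),((-15,53,118),(15,53,118)),((-15,87,118),(15,87,118))):
        cv2.line(c,P(a),P(b_),(255,0,255),1)
    cv2.imwrite(f"pics/{n}10.png",c)
E
```

```text
t 15.75 cmd_m [  -0.0041 -129.8323  166.497 ] meas_m [  -0.8926 -129.3818  166.5364] Fm [-0.509  -0.6758  0.0822] Mm [ 0.0398  0.4762 -0.028 ] open 0.0724
[ -8.0408  -0.5662 -22.4046  42.2613  10.9836  68.6891]
```

View pics/scene10.png

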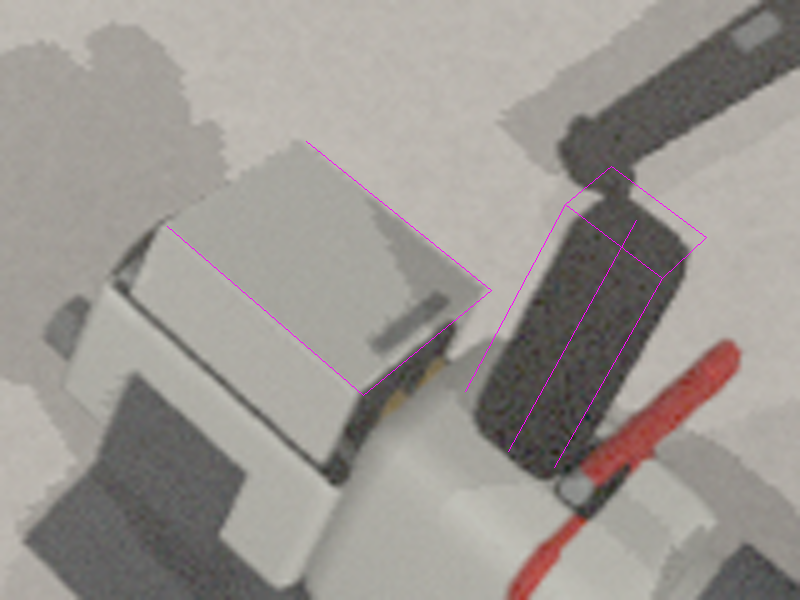

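View pics/top10.png

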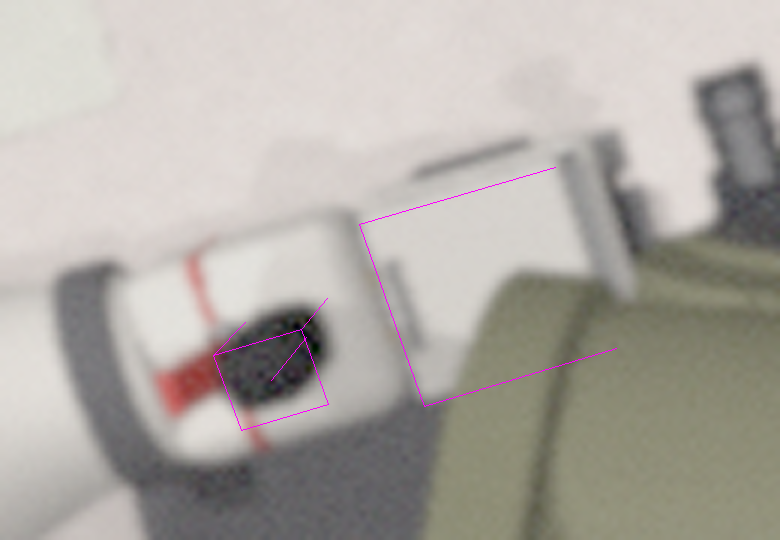

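```bash
cat >> mv.py <<'E'
Rtrig=np.c_[-xm,ym,-zm]
E
python3 -c "
from mv import *
p,R=load();t=m2w([4,75,160])
rows([between(f,p,t,R,Rtrig) for f in (.11,.22,.33,.45,.56,.67,.78,.89,1)])"
```

```text
[0.0, 0.0, -0.086, 0.056, 0.001, 0.002]
[0.0, 0.0, -0.173, 0.113, 0.002, 0.004]
[0.0, 0.0, -0.259, 0.169, 0.003, 0.005]
[0.0, 0.0, -0.354, 0.23, 0.004, 0.007]
[0.0, 0.0, -0.44, 0.287, 0.006, 0.009]
[0.0, 0.0, -0.526, 0.343, 0.007, 0.011]
[0.0, 0.0, -0.613, 0.399, 0.008, 0.013]
[0.0, 0.0, -0.699, 0.456, 0.009, 0.014]
[0.0, 0.0, -0.786, 0.512, 0.01, 0.016]
```

Request:
arm_command:
  plan:
    - [0,0,-0.086,0.056,0.001,0.002,1]
    - [0,0,-0.173,0.113,0.002,0.004,1]
    - [0,0,-0.259,0.169,0.003,0.005,1]
    - [0,0,-0.35,0.23,0.004,0.007,1]
    - [0,0,-0.44,0.287,0.006,0.009,1]
    - [0,0,-0.526,0.343,0.007,0.011,1]
    - [0,0,-0.613,0.399,0.008,0.013,1]
    - [0,0,-0.699,0.456,0.009,0.014,1]
    - [0,0,-0.786,0.512,0.01,0.016,1]
    - [0,0,-0.786,0.512,0.01,0.016,1]
  newtons: 20

```text
time: 17.1
ee_pos: [0.5849, 0.1741, 0.2964]
tool_rot: [[-0.849, -0.276, 0.452], [-0.243, 0.961, 0.129], [-0.47, 0.0, -0.883]]
ft_force: [0.1, 0.3, -0.1]
opening: 0.0855
```

```bash
python3 - <<'E'
from mv import *
s=rep([0, 0, -0.786, 0.512, 0.01, 0.016]);print(s["q"]);print(Rm.T@s["tool_rot"])
for n,b in (("scene",(310,230,130,130,6)),):
    im=cams.camera(n);crop((255*(im/255.)**.5).astype(np.uint8),*b,f"pics/{n}11.png")
E
```

```text
t 17.1 cmd_m [  4.0659  74.9658 160.0814] meas_m [  3.3205  76.6934 160.569 ] Fm [ 0.1552  0.2397 -0.1584] Mm [-0.0366  0.4965  0.0106] open 0.0855
[ 16.7689  -4.855  -27.1877  39.6492  -0.361    0.6879]
[[-1.     -0.0029  0.0004]
 [-0.0029  1.      0.0016]
 [-0.0004  0.0016 -1.    ]]
```

View pics/scene11.png

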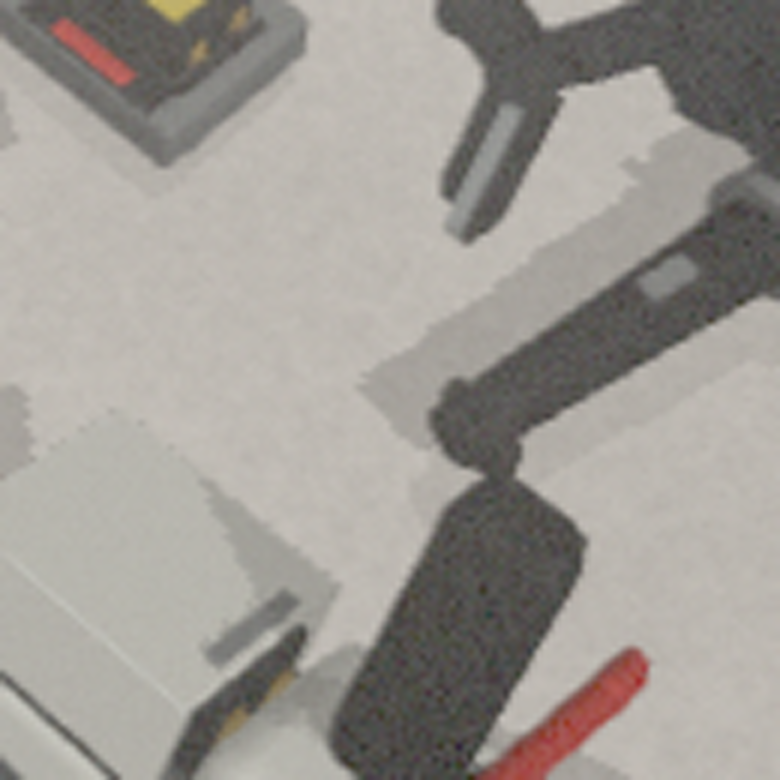

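Request:
arm_command:
  plan:
    - [0,0,0,0,0.01,0.02,1]
    - [0,0,0,0,0.01,0.05,1]
    - [0,0,0,0,0.01,0.08,1]
    - [0,0,0,0,0.01,0.11,1]
    - [0,0,0,0,0.01,0.125,1]
    - [0,0,0,0,0.01,0.13,1]
    - [0,0,0,0,0.01,0.13,1]
    - [0,0,0,0,0.01,0.13,1]
    - [0,0,0,0,0.01,0.13,1]
    - [0,0,0,0,0.01,0.13,1]

```text
time: 18.4
ee_pos: [0.6082, 0.1827, 0.2511]
tool_rot: [[-0.849, -0.273, 0.453], [-0.241, 0.962, 0.128], [-0.471, -0.0, -0.882]]
ft_force: [0.3, 0.3, -0.5]
opening: 0.0855
```

```bash
python3 - <<'E'
from mv import *
s=rep([0, 0, 0,0,.01,.13])
for n,b in (("scene",(320,250,130,130,6)),("top",(110,95,120,90,6))):
    im=cams.camera(n);crop((255*(im/255.)**.5).astype(np.uint8),*b,f"pics/{n}12.png")
E
```

```text
t 18.4 cmd_m [  4.0984  78.9611 108.081 ] meas_m [  3.9359  78.6558 108.8805] Fm [ 0.0572  0.2232 -0.5838] Mm [-0.0098  0.4897  0.04  ] open 0.0855
```

View pics/scene12.png

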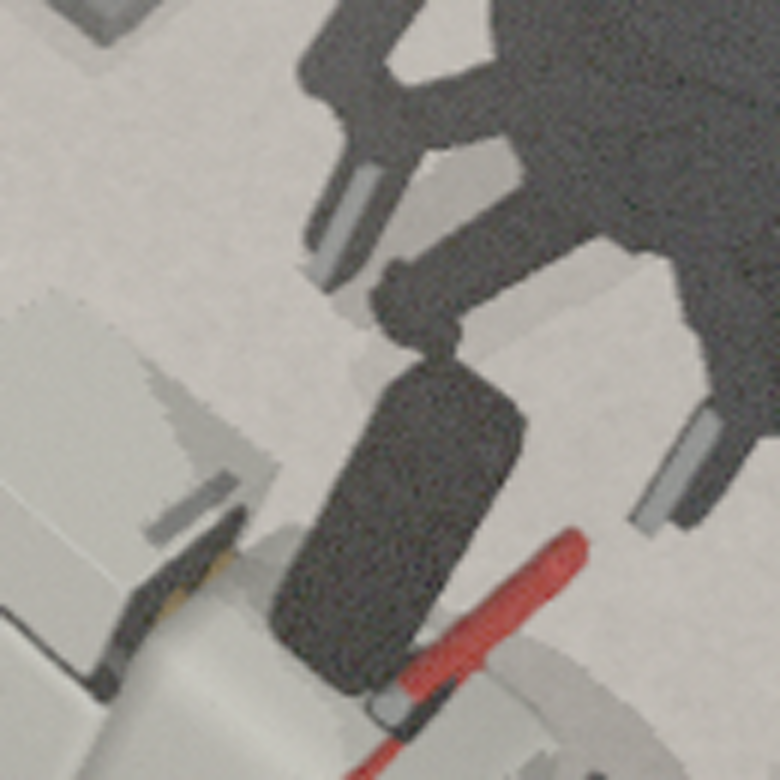

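View pics/top12.png

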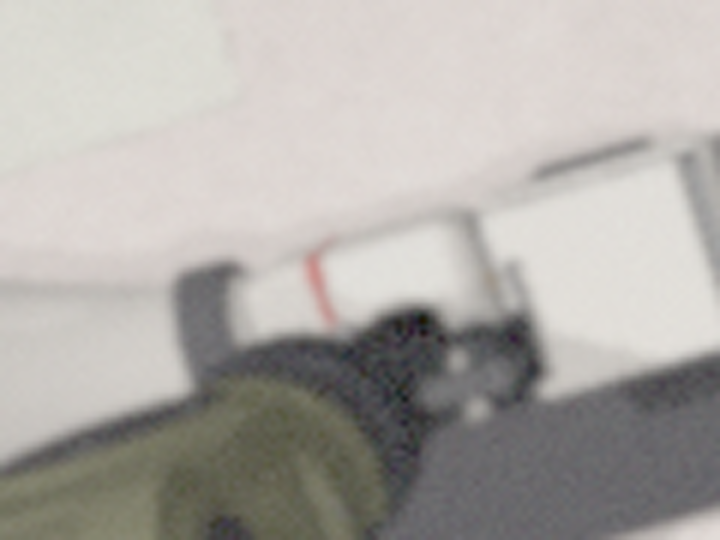

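Request:
arm_command:
  plan:
    - [0,0,0,0,0,0.02,1]
    - [0,0,0,0,0,0.04,1]
    - [0,0,0,0,0,0.06,1]
    - [0,0,0,0,0,0.08,1]
    - [0,0,0,0,0,0.095,1]
    - [0,0,0,0,0,0.105,1]
    - [0,0,0,0,-0.003,0.105,1]
    - [0,0,0,0,-0.008,0.105,0.7]
    - [0,0,0,0,-0.01,0.105,0.5]
    - [0,0,0,0,-0.01,0.105,0.5]

```text
time: 19.75
ee_pos: [0.6282, 0.1856, 0.2146]
tool_rot: [[-0.848, -0.275, 0.452], [-0.242, 0.961, 0.131], [-0.471, 0.002, -0.882]]
ft_force: [-3.4, 4.8, 2.6]
opening: 0.064
```

```bash
python3 - <<'E'
from mv import *
s=rep([0, 0, 0,0,-.01,.105])
for n,b in (("scene",(320,250,130,130,6)),):
    im=cams.camera(n);crop((255*(im/255.)**.5).astype(np.uint8),*b,f"pics/{n}13.png")
E
```

```text
t 19.75 cmd_m [ 4.131  74.9573 66.0814] meas_m [ 4.4352 76.0555 67.2908] Fm [-0.521   5.5886  3.1869] Mm [1.132  0.5708 0.0291] open 0.064
```

View pics/scene13.png

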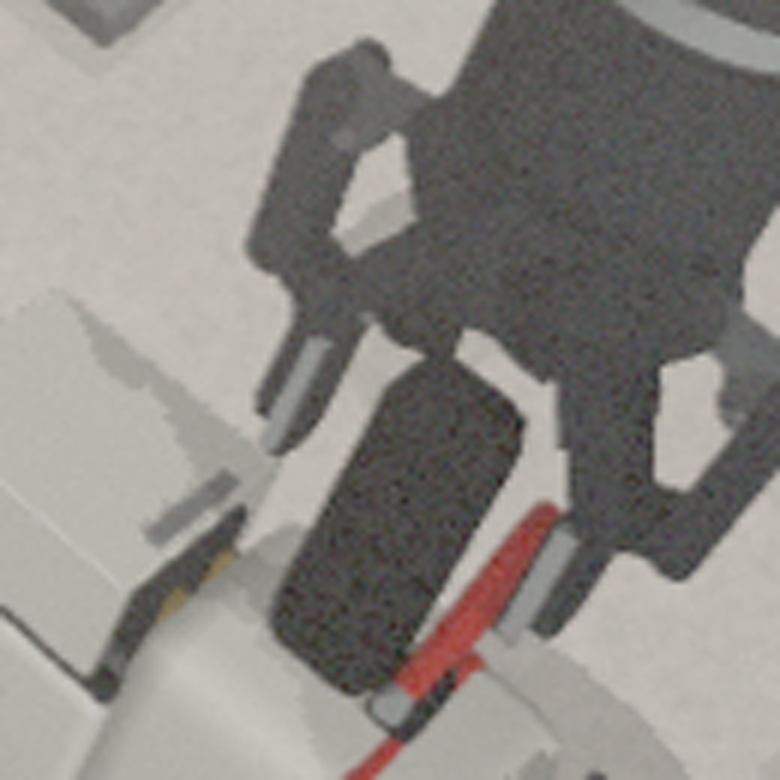

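Request:
arm_command:
  plan:
    - [0,0,0,0,0,0,-1]
    - [0,0,0,0,0,0,-1]
    - [0,0,0,0,0,0,-1]
    - [0,0,0,0,0,0,-1]
    - [0,0,0,0,0,0,-1]
    - [0,0,0,0,0,0,-1]
    - [0,0,0,0,0,0,-1]
    - [0,0,0,0,0,0,-1]
    - [0,0,0,0,0,0,-1]
    - [0,0,0,0,0,0,-1]
  newtons: 30

```text
time: 21.05
ee_pos: [0.6273, 0.1893, 0.2156]
tool_rot: [[-0.847, -0.28, 0.451], [-0.243, 0.96, 0.139], [-0.472, 0.008, -0.882]]
ft_force: [-9.9, 13.4, 8.5]
opening: 0.0435
```

```bash
python3 - <<'E'
from mv import *
s=rep([0, 0, 0,0,0,0])
for n,b in (("scene",(320,250,130,130,6)),):
    im=cams.camera(n);crop((255*(im/255.)**.5).astype(np.uint8),*b,f"pics/{n}14.png")
E
```

```text
t 21.05 cmd_m [ 4.131  74.9573 66.0814] meas_m [ 4.9812 79.781  68.0808] Fm [-1.2056 15.5523 10.2245] Mm [ 3.213   0.8895 -0.0115] open 0.0435
```

View pics/scene14.png

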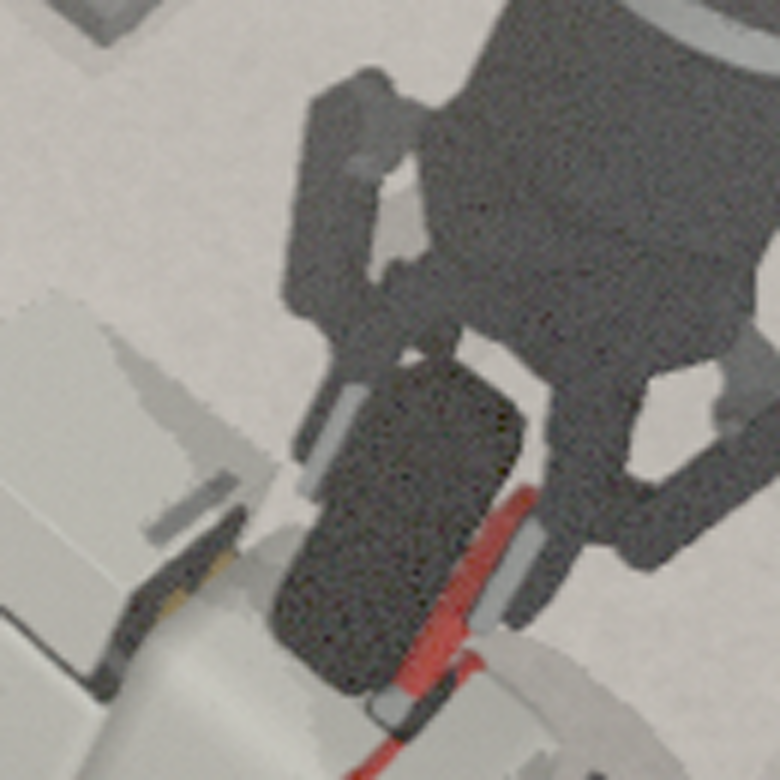

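Request:
arm_command:
  plan:
    - [0,0,0,0,0,0,-1]
    - [0,0,0,0,0,0,-1]
    - [0,0,0,0,0.01,0,1]
    - [0,0,0,0,0.016,0,1]
    - [0,0,0,0,0.016,0,1]
    - [0,0,0,0,0.016,0,1]
    - [0,0,0,0,0.016,0,1]
    - [0,0,0,0,0.016,0,1]
    - [0,0,0,0,0.016,-0.01,1]
    - [0,0,0,0,0.016,-0.03,1]

```text
time: 22.35
ee_pos: [0.6208, 0.1887, 0.2243]
tool_rot: [[-0.849, -0.273, 0.452], [-0.241, 0.962, 0.128], [-0.47, -0.0, -0.883]]
ft_force: [-0.6, -0.8, 0.1]
opening: 0.0854
```

```bash
python3 - <<'E'
from mv import *
s=rep([0, 0, 0,0,.016,-.03])
for n,b in (("scene",(320,250,130,130,6)),):
    im=cams.camera(n);crop((255*(im/255.)**.5).astype(np.uint8),*b,f"pics/{n}15.png")
E
```

```text
t 22.35 cmd_m [ 4.1171 81.3584 78.0808] meas_m [ 3.4599 81.0165 78.8148] Fm [-0.6683 -0.5714  0.4464] Mm [-0.0126  0.5121  0.0839] open 0.0854
```

View pics/scene15.png

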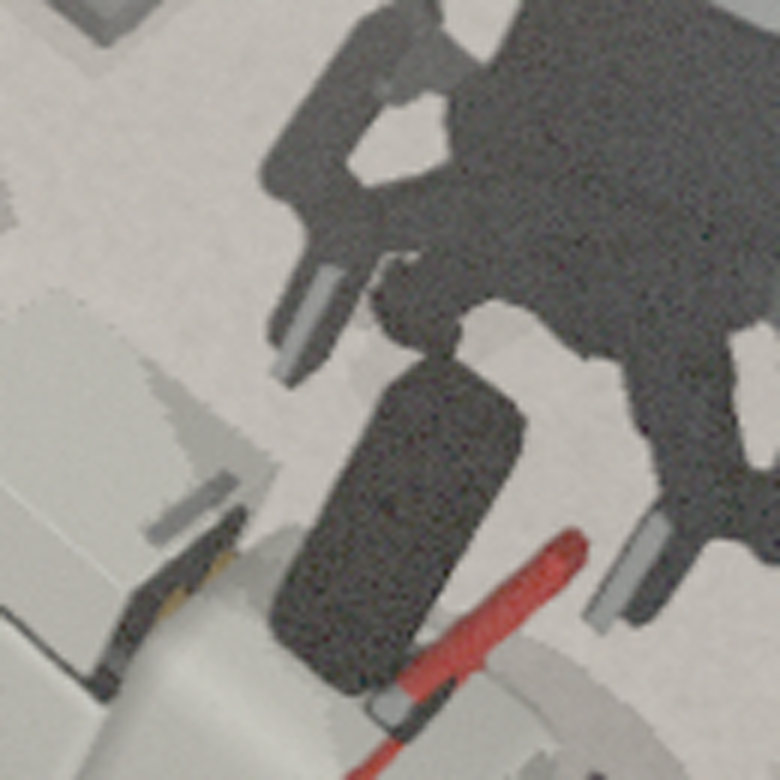

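Request:
arm_command:
  plan:
    - [0,0,0,0,0,-0.03,1]
    - [0,0,0,0,0,-0.08,1]
    - [0,0,0,0,0,-0.14,1]
    - [0,0,0,0,0,-0.2,1]
    - [0,0,0,0,0,-0.27,1]
    - [0,0,0,0,0,-0.34,1]
    - [0,0,0,0,0,-0.4,1]
    - [0,0,0,0,0,-0.42,1]
    - [0,0,0,0,0,-0.42,1]
    - [0,0,0,0,0,-0.42,1]

```text
time: 23.65
ee_pos: [0.5448, 0.1673, 0.3714]
tool_rot: [[-0.85, -0.273, 0.451], [-0.241, 0.962, 0.128], [-0.469, -0.001, -0.883]]
ft_force: [-0.4, -0.0, -0.7]
opening: 0.0854
```

```bash
python3 - <<'E'
from mv import *
s=rep([0, 0, 0,0,0,-.42])
cv2.imwrite("pics/scene16.png",cams.camera("scene"));cv2.imwrite("pics/top16.png",cams.camera("top"))
E
```

```text
t 23.65 cmd_m [  4.0007  81.3736 246.0808] meas_m [  2.8374  81.0567 245.7015] Fm [-0.6568  0.0848 -0.4622] Mm [0.0084 0.4631 0.0248] open 0.0854
```

View pics/scene16.png

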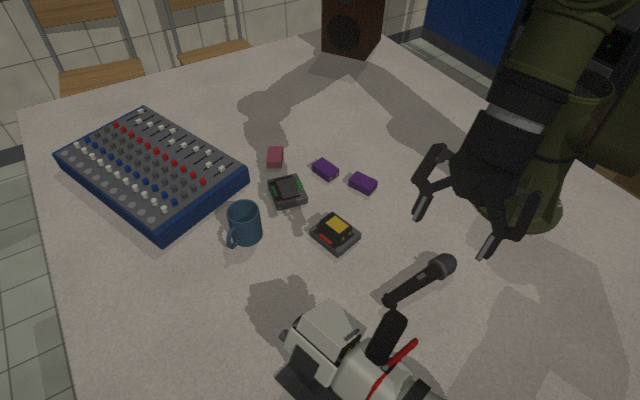

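View pics/top16.png

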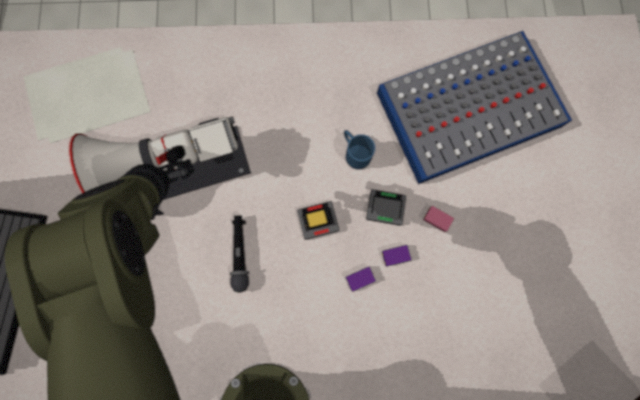

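The final pictures show the cover shut at (330,325), the trigger back out, and the green charger empty at (287,190). The red pack, mug and mic have not moved, and the gripper is clear of everything, so I am handing in.

```bash
python3 -c "
from cell import env
print(env.sign_off())"
```

```text
the job is handed in; nothing more can be done
None
```

The job is done and handed in at about 24 s of the 64 s allowed; no verdict was reported.

**What I did:**
- **Pack:** I took it from the green-lamp charger and lowered it squarely into the tray. I kept hold of it until it touched the floor, at about 18 N, and only then let go.
- **Cover:** I swung it shut with the closed fingers and pressed it down.
- **Trigger:** I squeezed it against the grip for an estimated 1.2 s, then released it.

**Last checks:**
- **Pack flat:** the tool stopped 8.0 mm above the tray floor, against 8.2 mm expected for a pack lying flat. The picture after release shows it aligned with the tray ledges.
- **Cover shut:** contact came at 33.5 mm above the floor, against 34 mm expected. The peak push I measured was about 33 N, and the outline of a shut cover matches the picture.
- **Trigger fully squeezed:** the opening read 43.5 mm, against 45 mm expected. The gripper also read about 0.9 mm low on the 44 mm pack. The picture afterwards shows the trigger sprung back.
- **Everything else:** the red-lamp pack, microphone and mug are where they were, and the gripper touches nothing.

**Disagreements:**
- Measured heights on the charger came out about 3 mm above the text.
- The tray looked slightly smaller in the top view than its stated size.
- The grip's position along the megaphone was a few millimetres off. The arm gave way by about 5 mm during the squeeze, with about 19 N at the wrist.

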